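# Unstack the wreath-class supplies into their leather trays

### The arm

A 6-joint arm with a two-finger parallel gripper is mounted at the origin on the work surface. World frame = base frame: x ahead of the robot, y to its left, z up, the work surface at z = 0. Lengths are in mm, angles in degrees, forces in N, time in s.
With the tool pointing down it reaches from about 350 to 850 mm from the base axis. Payload 8.1 kg.
Tool frame: the origin (TCP) lies midway between the tips of the shut fingers; the grasp point (between the pads) lies 19 mm behind it; z points along the fingers, y is the line along which they close (so a half turn about z gives the same grasp; the last joint's range is limited). The gripper opens to 85 mm and grips with 20 to 120 N. Pads are 22 mm wide; open, the fingers measure 114 mm over their backs; the gripper's body (76 mm by 85 mm) begins 54 mm behind the grasp point. The pads swing forward as they close: fully open they stand 13 mm farther back than shut.
Start: joints at [-73.304, 7.471, 85.268, -0, 87.261, -4.893], TCP at [220.788, -557.905, 197.292] pointing down, gripper open.
Joint ranges: [-169.43, 169.43], [-51.17, 129.36], [1.28, 143.12], [-76.62, 256.62], [0, 156.53], [-152.29, 152.29]. Speed limits (degrees/s): [136.94, 136.94, 159.86, 180, 180, 180].

### API

Orientations are given as [roll, pitch, yaw] about the fixed x, y, z axes, in that order (R = Rz(yaw) Ry(pitch) Rx(roll)).
In Python, from bench import sense, snapshot, camera_params, hand_in, masks_of, pinpoint gives the robot as it stands.
- The arm moves only by the tool step_arm, never from a script. Its argument "targets" is a list of rows, each an object with "angular": the turn, a rotation vector about the tool's x, y, z scaled (see below), a list of three; "dp": the shift along the tool's x, y, z scaled (see below), a list of three; "fingers": the closure, from 0 (fully open) to 1 (shut). A call has exactly 8 rows; each row is the pose to reach, as a shift and turn from the pose commanded when the call began, along the tool's axes at that moment, turning the shorter way round; what a row does not reach only later rows make up. The controller multiplies each number of a shift by 0.2 m and each number of a turn by 180 degrees. A row lasts 1/8 s, in which the tool goes at most 62.5 mm and 10.7 degrees, less where a joint would pass 70% of its speed; a pose out of reach is approached as far as the arm can. A call with a number of a shift or a turn outside -1 to 1 is refused whole. A call with a gripper value outside its range is refused whole. The fingers move at their own pace and stop on an object; "newtons" is the grip in N (left out, the last holds). Time passes only in rows, so rows that repeat a pose let the fingers close, or fill a call up. It gives the time, the measured TCP pose, the force, the opening and the grip force at its end, in the units of the state.
- sense(): the state, without advancing time (a new reading comes with each control period).
- snapshot(name): name is "scene" or "top" or "wrist"; returns the picture (420x560x3 uint8, blue, green, red); there is no depth.
- camera_params(name): a dict with "vfov" (degrees; the focal length in pixels is half the picture's height over the tangent of half this angle, whatever the lens; pixels are square), "cx", "cy" (the principal point, pixels), "R" (3x3) and "t" (3): a world point X has camera coordinates R X + t. Camera axes: x right, y down, z forward; pixel columns grow to the right and rows downward; lengths in mm; the calibration is good to about 2 mm. A picture is of the moment at which its call begins: read the wrist's pose just before it. camera_params takes no time and is no camera call; for the wrist camera it gives the pose at the moment of the call.
- hand_in(): hands the job in; it is judged then, once.
Trained networks look in the newest picture that a camera, given by its name, has taken for a name from the list of things; names that differ only in an ending like _2 or _b are one class to them, and where a whole thing is asked for, a point or a joint stands for the part that bears it (a point fixed in the world has none). Each returns a list of dicts, best first, with "conf" (0 to 1); they miss things now and then, are a little off and sometimes report something else, mostly with a low value. They report only what shows in the picture. A call takes as long as a camera call.
- masks_of(camera, label): "pixels" (420x560 bool, what is visible of it) and "at" ([column, row] in pixels, amid what is visible of it).
- pinpoint(camera, label): "at" ([column, row] in pixels: a listed point, or the origin of a listed thing).
The state is a dict: "time": time; "joint_pos": joint angles; "qd": joint speeds; "joint_efforts": joint torques, N m; "tool_pos": TCP position; "tcp_rot": TCP orientation; "ft_force": force on the tool from outside, world axes, zero at the start; "wrist_torque": the same for the moment, N m; "finger_gap": finger opening in mm; "grip_force": force on a finger pad.
Only numpy, scipy, OpenCV 4.12 (cv2) and the standard library are available. Lean on these libraries where they do the work, as an engineer would, in place of code of your own. Each camera call takes 0.05 s, during which the arm holds its last target. There are 200 camera calls.

### The job

Set the table for the next wreath class: the supply containers are still stacked on the long box. Take the stack apart and set each container down gently, upright and flat on the floor of the leather tray cut to its shape and size: the jar in the small round tray, the tin in the larger round one, the square pot in the square one and the long box in the long one. Do not drop or tip any container, and leave the glue gun and the spool of twine where they are.

Things in the scene. Friction and masses are not known exactly. Their poses are not given: they have to be found in the camera images.
- longbox_center (a point): The long box: closed pale wooden box, 60 mm (its x) by 150 mm (its y), 56 mm high, about 0.35 kg, standing on the table at the bottom of the stack; the tin and the square pot stand side by side on its lid, one towards each end (either may be at either end), centres about 40 mm from the box's middle along its y. Point at the box's centre, half-way up (28 mm above its underside); z up. Its x lies within 0.4 rad of the world's x.
- tin_center (a point): The tin: closed plain metal round tin, 58 mm in diameter, 56 mm high, about 0.18 kg, standing on one end of the long box, with the jar on top of it. Point at its centre, half-way up; z up.
- pot_center (a point): The square pot: closed white plastic pot with a pale grey lid edge, 48 mm by 48 mm (sides along its x and y), 56 mm high, about 0.14 kg, standing on the other end of the long box, its sides within 0.1 rad of the box's sides. Point at its centre, half-way up; z up.
- jar_center (a point): The jar: small round amber jar with a black lid, 36 mm in diameter, 56 mm high, about 0.12 kg, standing on top of the tin. Point at its centre, half-way up; z up.
- tray_long: A fixed shallow leather tray on the table, dark brown rim and tan floor. Origin at the centre of its underside, z up. Floor 3 mm above the table, rim 4 mm thick and reaching 7 mm above the table. The long oblong one: inside 80 mm (its x) by 170 mm (its y), outside 88 by 178 mm; cut for the long box, its x lies within 0.4 rad of the world's x.
- tray_round: A fixed shallow leather tray on the table, dark brown rim and tan floor. Origin at the centre of its underside, z up. Floor 3 mm above the table, rim 4 mm thick and reaching 7 mm above the table. The larger round one: inside diameter 78 mm, outside 86 mm; cut for the tin.
- tray_square: A fixed shallow leather tray on the table, dark brown rim and tan floor. Origin at the centre of its underside, z up. Floor 3 mm above the table, rim 4 mm thick and reaching 7 mm above the table. The square one: inside 68 by 68 mm, outside 76 by 76 mm (sides along its x and y); cut for the square pot. Its x lies within 0.4 rad of the world's x.
- tray_small: A fixed shallow leather tray on the table, dark brown rim and tan floor. Origin at the centre of its underside, z up. Floor 3 mm above the table, rim 4 mm thick and reaching 7 mm above the table. The smaller round one: inside diameter 56 mm, outside 64 mm; cut for the jar.
- spool: Bystander: a loose wooden spool of twine standing on the table, 48 mm in diameter, 40 mm high. Origin at the centre of its underside.
- gluegun: Bystander: a loose black glue gun lying flat on the table, barrel about 170 mm long along its y (nozzle to +y), handle 92 mm along its +x, 30 mm high. Origin under the middle of the barrel.

How it is judged (in metres and radians):
At the end, for the whole second after the job is handed in: Each container stands released, at rest and upright (0.08 rad), flat on the floor of its own tray (height within 4 mm), its centre within 16 mm (long box, square pot) or 12.5 mm (tin, jar) of the tray's centre in plan; the long box lies along its tray within 0.25 rad (horizontal distance between longbox_center and tray_long below 0.016 m and z of longbox_center in the frame of tray_long between 0.027 and 0.035 m and angle between each of longbox_center, tin_center, pot_center, jar_center's own z axis and vertical below 0.08 rad and linear speed of each of longbox, tin, pot, jar below 0.02 m/s and horizontal distance between tin_center and tray_round below 0.0125 m and z of tin_center in the frame of tray_round between 0.027 and 0.035 m and horizontal distance between pot_center and tray_square below 0.016 m and z of pot_center in the frame of tray_square between 0.027 and 0.035 m and horizontal distance between jar_center and tray_small below 0.0125 m and z of jar_center in the frame of tray_small between 0.027 and 0.035 m and angle between the y axis of longbox_center and the y axis of tray_long, either way round below 0.25 rad); the robot touches nothing.
It fails at once if a container is tipped over (leans more than 0.6 rad) (angle between any of longbox_center, tin_center, pot_center, jar_center's own z axis and vertical above 0.6 rad).
It fails at once if a container is dropped (falls freely, more than about 25 mm) ((linear speed of longbox above 0.7 m/s and contact force between each of the arm, the fingers and longbox below 0.01 N) or (linear speed of tin above 0.7 m/s and contact force between each of the arm, the fingers and tin below 0.01 N) or (linear speed of pot above 0.7 m/s and contact force between each of the arm, the fingers and pot below 0.01 N) or (linear speed of jar above 0.7 m/s and contact force between each of the arm, the fingers and jar below 0.01 N)).
It fails at once if the spool of twine is pushed more than 20 mm (distance of spool from where it was at the start of the episode above 0.02 m).
It fails at once if the glue gun is pushed more than 20 mm (distance of gluegun from where it was at the start of the episode above 0.02 m).
It also fails if it takes over 128 s, if anything falls off the work surface, if the arm or the gripper's body presses on something with over 40 N, if the wrist force passes 120 N, or if a joint passes its speed limit or range.

## Working session

There is one attempt and no reset: what is moved stays moved. The work goes in short steps, Python scripts to look and compute and a tool call to move; the robot and the scene stay as the last step left them, time stands still between calls to the robot, and variables do not carry over. Pictures are saved under pics/ and viewed, at most 14 in all, crops included, and the job is handed in when it is done.

Besides the shell and the picture viewer there is one more tool, called after "Request:" as name(argument=value, ...), one argument or row to a line, values as JSON. step_arm: Moves the arm, as the interface text tells. Its arguments: {"type":"object","properties":{"targets":{"type":"array","items":{"type":"object","properties":{"angular":{"type":"array","items":{"type":"number","minimum":-1,"maximum":1}},"dp":{"type":"array","items":{"type":"number","minimum":-1,"maximum":1}},"fingers":{"type":"number"}}}},"newtons":{"type":"number"}},"required":["targets"]}

```bash
ls; mkdir -p pics; python3 - <<'E'
from bench import *
import cv2,numpy as np
print(sense())
for c in ("scene","top"):
    im=snapshot(c); cv2.imwrite(f"pics/{c}0.png",im)
    print(c,camera_params(c))
    for l in ["longbox_center","tin_center","pot_center","jar_center","tray_long","tray_round","tray_square","tray_small","spool","gluegun"]:
        try: print(l,[(np.round(d["at"],1).tolist(),round(d["conf"],2)) for d in pinpoint(c,l)][:2])
        except Exception as e: print(l,e)
print(sense()["time"])
E
```

```text
pics
{'time': 0.0, 'joint_pos': array([-7.33029948e+01,  7.51776491e+00,  8.53308133e+01, -9.77667037e-04,
        8.72599907e+01, -4.89187519e+00]), 'qd': array([0.06261579, 0.00837179, 0.05842397, 0.11506932, 0.12087729,
       0.02317966]), 'joint_efforts': array([ 5.64181755e-04, -5.69400179e+01, -5.00547659e+01, -1.28106408e-04,
        1.48261338e-02,  4.14177782e-05]), 'tool_pos': array([ 220.61366837, -557.30253296,  196.20208217]), 'tcp_rot': array([-1.79891743e+02, -8.28537307e-03,  2.15889203e+01]), 'ft_force': array([ 0.1789862 , -0.07692366, -0.25316756]), 'wrist_torque': array([ 0.02964288, -0.02098374,  0.02311387]), 'grip_force': 0.0, 'finger_gap': 85.57684350672898}
scene {'vfov': 43.775797194753046, 'cx': 276.69334077136625, 'cy': 213.96086494900928, 'R': array([[-0.643594  ,  0.76522354, -0.01482182],
       [ 0.55006839,  0.44899815, -0.70414872],
       [-0.53217621, -0.46133891, -0.7098978 ]]), 't': array([ 417.71525202, -167.32175784, 1531.13652884])}
longbox_center [([345.8, 348.8], 0.94)]
tin_center [([361.7, 348.0], 0.83)]
pot_center [([334.0, 322.9], 0.74)]
[... 288 characters left out ...]
1189504863, 'cx': 279.5754398527088, 'cy': 207.45583402484073, 'R': array([[ 0.02487796, -0.99960672,  0.012942  ],
       [-0.98699469, -0.02661663, -0.158534  ],
       [ 0.15881613, -0.00882969, -0.98726869]]), 't': array([-118.64781916,  536.65382677, 1422.39360323])}
longbox_center [([167.3, 155.2], 0.63)]
tin_center [([150.9, 151.4], 0.8)]
pot_center [([183.3, 153.3], 0.69)]
jar_center [([143.0, 145.6], 0.59), ([308.0, 164.5], 0.45)]
tray_long [([343.1, 269.3], 0.8)]
tray_round [([244.2, 229.2], 0.9), ([239.8, 158.2], 0.41)]
tray_square [([132.6, 265.6], 0.57)]
tray_small [([309.5, 165.4], 0.9)]
spool [([241.3, 157.7], 0.51), ([146.6, 145.0], 0.47)]
gluegun [([414.1, 218.6], 0.97)]
1.1
```

View pics/scene0.png

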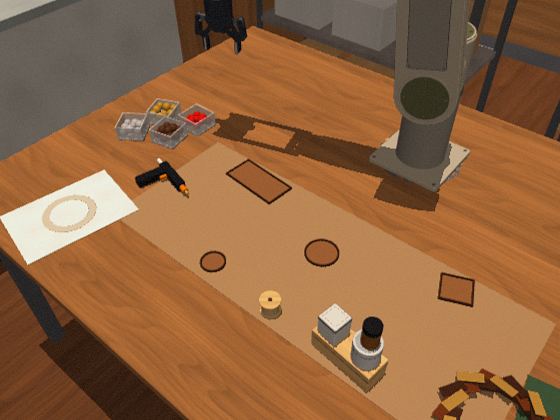

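View pics/top0.png

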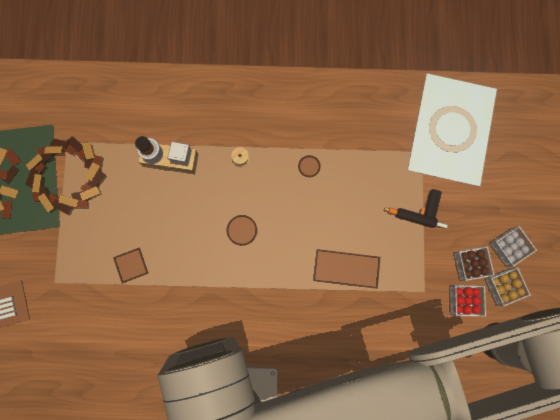

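```bash
cat > h.py <<'E'
from bench import *
import cv2,numpy as np
H={"longbox_center":28,"tin_center":84,"pot_center":84,"jar_center":140,"tray_long":0,"tray_round":0,"tray_square":0,"tray_small":0,"spool":0,"gluegun":0}
def plane(P,px,z):
    """pixels -> world points on height z"""
    px=np.atleast_2d(np.asarray(px,float)); f=210/np.tan(np.radians(P["vfov"]/2))
    d=np.c_[(px[:,0]-P["cx"])/f,(px[:,1]-P["cy"])/f,np.ones(len(px))]@P["R"]
    c=-P["R"].T@P["t"]
    return c+d*((z-c[2])/d[:,2])[:,None]
def proj(P,X):
    X=np.atleast_2d(X)@P["R"].T+P["t"]; f=210/np.tan(np.radians(P["vfov"]/2))
    return X[:,:2]/X[:,2:]*f+[P["cx"],P["cy"]]
def rect(P,m,z):
    """min-area rectangle of a mask laid on height z: centre, sides, angle of long side (deg, world)"""
    c=max(cv2.findContours(m.astype(np.uint8),cv2.RETR_EXTERNAL,cv2.CHAIN_APPROX_NONE)[0],key=cv2.contourArea)[:,0]
    r=cv2.minAreaRect(plane(P,c,z)[:,:2].astype(np.float32)); b=cv2.boxPoints(r)
    e=[b[1]-b[0],b[2]-b[1]]; e=max(e,key=np.linalg.norm)
    return np.round(r[0],1),np.round(sorted(r[1]),1),round(float(np.degrees(np.arctan2(e[1],e[0]))%180),1)
E
python3 - <<'E'
from h import *
for c in ("scene","top"):
    P=camera_params(c)
    for l in H:
        p=pinpoint(c,l); m=masks_of(c,l)
        z=7 if "tray" in l else {"longbox_center":28,"tin_center":112,"pot_center":112,"jar_center":168}.get(l,0)
        print(c,l,[(np.round(plane(P,d["at"],H[l])[0,:2]).tolist(),round(d["conf"],2)) for d in p][:1], rect(P,m[0]["pixels"],z) if m else None)
E
```

```text
scene longbox_center [([672.0, 203.0], 0.94)] (array([671.3, 206.2]), array([ 85.9, 166.8]), 82.9)
scene tin_center [([681.0, 240.0], 0.83)] (array([695., 254.]), array([57.4, 79.2]), 20.0)
scene pot_center [([669.0, 167.0], 0.74)] (array([685.5, 175.2]), array([64.8, 71. ]), 171.9)
scene jar_center [([676.0, 254.0], 0.89)] (array([690.5, 256.1]), array([35.5, 69.7]), 21.8)
scene tray_long [([376.0, -291.0], 0.65)] (array([ 379.7, -295.5]), array([ 95.7, 188.9]), 85.1)
scene tray_round [([482.0, -9.0], 0.62)] (array([478.5,  -0.9]), array([80.7, 86.4]), 39.3)
scene tray_square [([375.0, 309.0], 0.63)] (array([373.8, 301.5]), array([77. , 81.6]), 23.0)
scene tray_small [([664.0, -186.0], 0.79)] (array([ 380.5, -295.2]), array([ 95.8, 183. ]), 83.8)
scene spool [([684.0, 10.0], 0.74)] (array([672.1,  -2. ]), array([52.1, 81.1]), 39.7)
scene gluegun [([532.0, -486.0], 0.75)] (array([633.4, 227.7]), array([63.5, 85.8]), 19.0)
top longbox_center [([682.0, 214.0], 0.63)] (array([674.7, 210.6]), array([ 73.6, 161.5]), 82.5)
top tin_center [([677.0, 247.0], 0.8)] (array([668.3, 240. ]), array([56. , 62.7]), 46.8)
top pot_center [([674.0, 159.0], 0.69)] (array([666.1, 165.4]), array([58.7, 59. ]), 170.3)
top jar_center [([677.0, 255.0], 0.59)] (array([669.3, 244.5]), array([34. , 52.4]), 46.8)
top tray_long [([378.0, -286.0], 0.8)] (array([ 379.9, -295.1]), array([ 88. , 179.2]), 84.6)
top tray_round [([482.0, -8.0], 0.9)] (array([ 4.806e+02, -4.000e-01]), array([83.5, 86.6]), 136.8)
top tray_square [([373.0, 297.0], 0.57)] (array([374.6, 300.9]), array([76.8, 77.9]), 22.3)
top tray_small [([671.0, -188.0], 0.9)] (array([ 667.3, -184.4]), array([58.4, 60. ]), 91.6)
top spool [([688.0, 8.0], 0.51)] (array([691.3,  13.3]), array([48.7, 56.1]), 2.0)
top gluegun [([525.0, -486.0], 0.97)] (array([ 550.1, -486.6]), array([108.8, 160.3]), 97.2)
```

```bash
cat >> h.py <<'E'
def plan(*goals,start=None,n=None):
    """goals: (x,y,z,yaw); prints dp and turn in the units of the moves, split over n calls each"""
    if start is None:
        s=sense(); start=[*s["tool_pos"],s["tcp_rot"][2]]
    p,yaw=np.array(start[:3],float),start[3]
    print("start",np.round(p,1),round(yaw,1))
    for g in goals:
        g=np.array(g,float)
        Rt=lambda a:np.array([[np.cos(a),np.sin(a),0],[np.sin(a),-np.cos(a),0],[0,0,-1]])
        for k in range(1,9):
            q,y,ok,out=p.copy(),yaw,True,[]
            for i in range(k):
                d=Rt(np.radians(y)).T@((g[:3]-p)/k)/200; w=-(g[3]-yaw)/k/180
                ok&=bool(np.all(abs(d)<=1)) and abs(w)*180<80
                out.append((np.round(d,3).tolist(),round(w,4))); y+=(g[3]-yaw)/k
            if ok: break
        for o in out: print("  dp",o[0],"turn z",o[1])
        p,yaw=g[:3],g[3]
E
python3 - <<'E'
from h import *
plan((672,225,330,82.5))
E
```

```text
start [ 220.8 -557.9  197.3] 21.6
  dp [0.708, -0.562, -0.133] turn z -0.0677
  dp [0.81, -0.4, -0.133] turn z -0.0677
  dp [0.876, -0.22, -0.133] turn z -0.0677
  dp [0.903, -0.03, -0.133] turn z -0.0677
  dp [0.889, 0.161, -0.133] turn z -0.0677
```

Request:
step_arm(
  targets=[
    {"dp": [0.708,-0.562,-0.133],"angular": [0,0,-0.0677],"fingers": 0},
    {"dp": [0.708,-0.562,-0.133],"angular": [0,0,-0.0677],"fingers": 0},
    {"dp": [0.708,-0.562,-0.133],"angular": [0,0,-0.0677],"fingers": 0},
    {"dp": [0.708,-0.562,-0.133],"angular": [0,0,-0.0677],"fingers": 0},
    {"dp": [0.708,-0.562,-0.133],"angular": [0,0,-0.0677],"fingers": 0},
    {"dp": [0.708,-0.562,-0.133],"angular": [0,0,-0.0677],"fingers": 0},
    {"dp": [0.708,-0.562,-0.133],"angular": [0,0,-0.0677],"fingers": 0},
    {"dp": [0.708,-0.562,-0.133],"angular": [0,0,-0.0677],"fingers": 0},
  ],
)

```text
time: 4.1
tool_pos: [310.6, -401.7, 223.6]
tcp_rot: [-180.0, -0.0, 33.7]
ft_force: [0.8, 0.2, -1.3]
finger_gap: 85.7
grip_force: 0.0
```

Request:
step_arm(
  targets=[
    {"dp": [0.81,-0.4,-0.133],"angular": [0,0,-0.0677],"fingers": 0},
    {"dp": [0.81,-0.4,-0.133],"angular": [0,0,-0.0677],"fingers": 0},
    {"dp": [0.81,-0.4,-0.133],"angular": [0,0,-0.0677],"fingers": 0},
    {"dp": [0.81,-0.4,-0.133],"angular": [0,0,-0.0677],"fingers": 0},
    {"dp": [0.81,-0.4,-0.133],"angular": [0,0,-0.0677],"fingers": 0},
    {"dp": [0.81,-0.4,-0.133],"angular": [0,0,-0.0677],"fingers": 0},
    {"dp": [0.81,-0.4,-0.133],"angular": [0,0,-0.0677],"fingers": 0},
    {"dp": [0.81,-0.4,-0.133],"angular": [0,0,-0.0677],"fingers": 0},
  ],
)

```text
time: 5.1
tool_pos: [400.8, -245.4, 250.3]
tcp_rot: [-180.0, 0.0, 45.9]
ft_force: [-0.2, -0.6, 0.3]
finger_gap: 85.1
grip_force: 0.0
```

Works as planned; on to the stack.

Request:
step_arm(
  targets=[
    {"dp": [0.876,-0.22,-0.133],"angular": [0,0,-0.0677],"fingers": 0},
    {"dp": [0.876,-0.22,-0.133],"angular": [0,0,-0.0677],"fingers": 0},
    {"dp": [0.876,-0.22,-0.133],"angular": [0,0,-0.0677],"fingers": 0},
    {"dp": [0.876,-0.22,-0.133],"angular": [0,0,-0.0677],"fingers": 0},
    {"dp": [0.876,-0.22,-0.133],"angular": [0,0,-0.0677],"fingers": 0},
    {"dp": [0.876,-0.22,-0.133],"angular": [0,0,-0.0677],"fingers": 0},
    {"dp": [0.876,-0.22,-0.133],"angular": [0,0,-0.0677],"fingers": 0},
    {"dp": [0.876,-0.22,-0.133],"angular": [0,0,-0.0677],"fingers": 0},
  ],
)

```text
time: 6.1
tool_pos: [491.2, -88.9, 277.1]
tcp_rot: [180.0, 0.0, 58.1]
ft_force: [1.1, 0.1, 0.6]
finger_gap: 84.9
grip_force: 0.0
```

Request:
step_arm(
  targets=[
    {"dp": [0.903,-0.03,-0.133],"angular": [0,0,-0.0677],"fingers": 0},
    {"dp": [0.903,-0.03,-0.133],"angular": [0,0,-0.0677],"fingers": 0},
    {"dp": [0.903,-0.03,-0.133],"angular": [0,0,-0.0677],"fingers": 0},
    {"dp": [0.903,-0.03,-0.133],"angular": [0,0,-0.0677],"fingers": 0},
    {"dp": [0.903,-0.03,-0.133],"angular": [0,0,-0.0677],"fingers": 0},
    {"dp": [0.903,-0.03,-0.133],"angular": [0,0,-0.0677],"fingers": 0},
    {"dp": [0.903,-0.03,-0.133],"angular": [0,0,-0.0677],"fingers": 0},
    {"dp": [0.903,-0.03,-0.133],"angular": [0,0,-0.0677],"fingers": 0},
  ],
)

```text
time: 7.1
tool_pos: [581.5, 67.6, 303.9]
tcp_rot: [180.0, -0.0, 70.3]
ft_force: [-0.6, -0.1, 0.4]
finger_gap: 85.4
grip_force: 0.0
```

Request:
step_arm(
  targets=[
    {"dp": [0.889,0.161,-0.133],"angular": [0,0,-0.0677],"fingers": 0},
    {"dp": [0.889,0.161,-0.133],"angular": [0,0,-0.0677],"fingers": 0},
    {"dp": [0.889,0.161,-0.133],"angular": [0,0,-0.0677],"fingers": 0},
    {"dp": [0.889,0.161,-0.133],"angular": [0,0,-0.0677],"fingers": 0},
    {"dp": [0.889,0.161,-0.133],"angular": [0,0,-0.0677],"fingers": 0},
    {"dp": [0.889,0.161,-0.133],"angular": [0,0,-0.0677],"fingers": 0},
    {"dp": [0.889,0.161,-0.133],"angular": [0,0,-0.0677],"fingers": 0},
    {"dp": [0.889,0.161,-0.133],"angular": [0,0,-0.0677],"fingers": 0},
  ],
)

```text
time: 8.1
tool_pos: [671.7, 224.2, 331.2]
tcp_rot: [179.9, -0.0, 82.5]
ft_force: [0.4, 0.7, 0.3]
finger_gap: 85.7
grip_force: 0.0
```

```bash
cat > look.py <<'E'
from h import *
import sys
name=sys.argv[1]
s=sense(); P=camera_params("wrist"); im=snapshot("wrist"); cv2.imwrite(f"pics/{name}.png",im)
print(s["time"],np.round(s["tool_pos"],1),np.round(s["tcp_rot"],1),"cam",np.round(-P["R"].T@P["t"],0),"axis",np.round(P["R"][2],2))
for a in sys.argv[2:]:   # label,zpoint,zmask
    l,zp,zm=a.split(","); p=pinpoint("wrist",l); m=masks_of("wrist",l)
    print(l,[(np.round(d["at"]).tolist(),np.round(plane(P,d["at"],float(zp))[0,:2],1).tolist(),round(d["conf"],2)) for d in p][:2], rect(P,m[0]["pixels"],float(zm)) if m else None)
E
python3 look.py w1 jar_center,140,168 tin_center,84,112 pot_center,84,112 longbox_center,28,56
```

```text
8.1 [671.7 224.2 331.2] [179.9  -0.   82.5] cam [683. 301. 507.] axis [-0.04 -0.31 -0.95]
jar_center [([282.0, 151.0], [676.5, 248.7], 0.85), ([305.0, 280.0], [683.4, 90.2], 0.17)] (array([677.6, 252.4]), array([36. , 39.6]), 82.4)
tin_center [([284.0, 146.0], [678.6, 246.8], 0.72)] (array([682. , 254.5]), array([49.5, 57.1]), 151.8)
pot_center [([290.0, 207.0], [675.2, 167.7], 0.58)] (array([674.3, 175.2]), array([47.5, 60.1]), 81.8)
longbox_center [([287.0, 168.0], [678.3, 207.6], 0.87)] (array([671.6, 180.8]), array([59.7, 86.8]), 83.7)
```

View pics/w1.png

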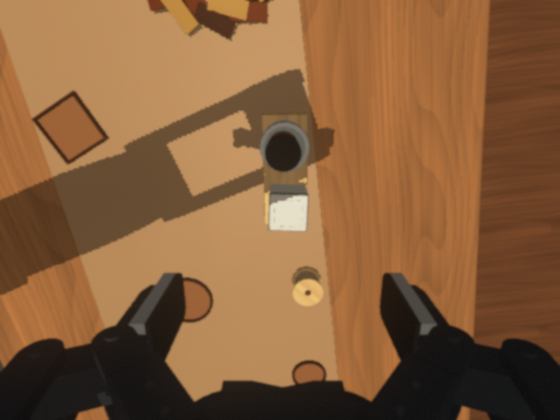

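```bash
python3 - <<'E'
from h import *
plan((677,250,140,82.5),(677,250,128,82.5),(677,250,215,82.5),(667,-184.5,110,82.5),(667,-184.5,20,82.5),start=(671.8,224.5,330,82.5))
E
```

```text
start [671.8 224.5 330. ] 82.5
  dp [0.13, 0.009, 0.95] turn z -0.0
  dp [0.0, 0.0, 0.06] turn z -0.0
  dp [0.0, 0.0, -0.435] turn z -0.0
  dp [-0.72, 0.078, 0.175] turn z -0.0
  dp [-0.72, 0.078, 0.175] turn z -0.0
  dp [-0.72, 0.078, 0.175] turn z -0.0
  dp [0.0, 0.0, 0.45] turn z -0.0
```

Request:
step_arm(
  targets=[
    {"dp": [0.13,0.01,0.2],"angular": [0,0,0],"fingers": 0},
    {"dp": [0.13,0.01,0.4],"angular": [0,0,0],"fingers": 0},
    {"dp": [0.13,0.01,0.6],"angular": [0,0,0],"fingers": 0},
    {"dp": [0.13,0.01,0.75],"angular": [0,0,0],"fingers": 0},
    {"dp": [0.13,0.01,0.85],"angular": [0,0,0],"fingers": 0},
    {"dp": [0.13,0.01,0.92],"angular": [0,0,0],"fingers": 0},
    {"dp": [0.13,0.01,0.95],"angular": [0,0,0],"fingers": 0},
    {"dp": [0.13,0.01,0.95],"angular": [0,0,0],"fingers": 0},
  ],
)

```text
time: 9.55
tool_pos: [677.5, 250.6, 140.9]
tcp_rot: [180.0, -0.0, 82.5]
ft_force: [-0.6, 0.1, -0.1]
finger_gap: 85.5
grip_force: 0.0
```

Request:
step_arm(
  targets=[
    {"dp": [0,0,0.03],"angular": [0,0,0],"fingers": 0},
    {"dp": [0,0,0.06],"angular": [0,0,0],"fingers": 0.2},
    {"dp": [0,0,0.06],"angular": [0,0,0],"fingers": 0.35},
    {"dp": [0,0,0.06],"angular": [0,0,0],"fingers": 0.45},
    {"dp": [0,0,0.06],"angular": [0,0,0],"fingers": 0.55},
    {"dp": [0,0,0.06],"angular": [0,0,0],"fingers": 0.65},
    {"dp": [0,0,0.06],"angular": [0,0,0],"fingers": 0.8},
    {"dp": [0,0,0.06],"angular": [0,0,0],"fingers": 1},
  ],
  newtons=40,
)

```text
time: 10.55
tool_pos: [677.5, 250.6, 128.9]
tcp_rot: [180.0, -0.0, 82.5]
ft_force: [-0.5, -0.0, 4.4]
finger_gap: 32.3
grip_force: 39.7
```

```bash
python3 look.py w2 jar_center,140,168 tin_center,84,112
```

```text
10.55 [677.5 250.6 128.9] [180.   -0.   82.5] cam [689. 328. 305.] axis [-0.04 -0.31 -0.95]
jar_center [([278.0, 257.0], [676.4, 248.7], 0.68)] (array([679.8, 259.2]), array([32.1, 52.7]), 83.0)
tin_center [] (array([680.3, 261.1]), array([52.5, 56.4]), 173.3)
```

View pics/w2.png

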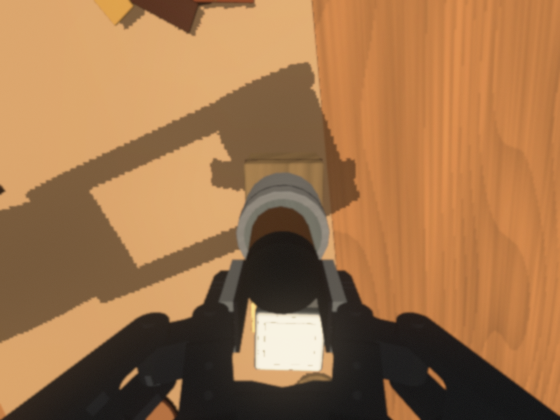

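```bash
python3 - <<'E'
from h import *
P=camera_params("wrist")
a=np.radians(82.5); u=np.array([np.cos(a),np.sin(a),0])
for z in (140,150,168): print(z,[proj(P,np.array([677.5,250.6,z])+k*u).round(0).tolist() for k in (-18,-11,0,11,18)])
im=cv2.imread("pics/w2.png")[200:400,180:380]; cv2.imwrite("pics/w2c.png",cv2.resize(im,(600,600),interpolation=cv2.INTER_CUBIC))
E
```

```text
140 [[[280.0, 283.0]], [[280.0, 272.0]], [[280.0, 253.0]], [[280.0, 234.0]], [[280.0, 221.0]]]
150 [[[280.0, 293.0]], [[280.0, 281.0]], [[280.0, 262.0]], [[280.0, 242.0]], [[280.0, 228.0]]]
168 [[[280.0, 314.0]], [[280.0, 301.0]], [[280.0, 280.0]], [[280.0, 258.0]], [[280.0, 243.0]]]
```

View pics/w2c.png

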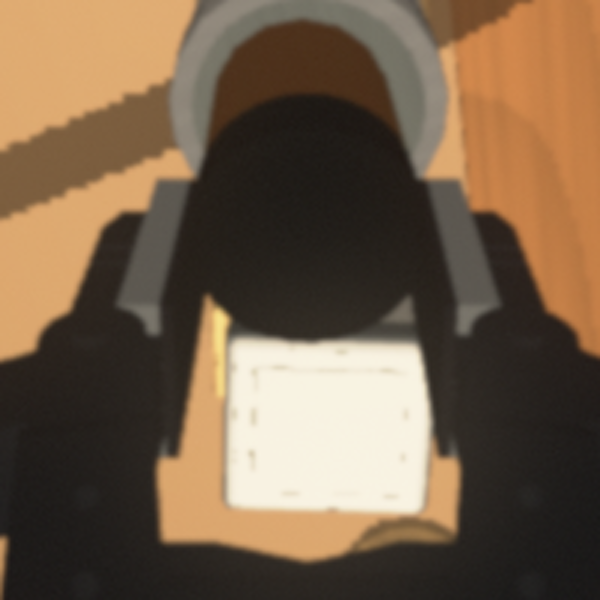

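Request:
step_arm(
  targets=[
    {"dp": [0,0,-0.02],"angular": [0,0,0],"fingers": 1},
    {"dp": [0,0,-0.06],"angular": [0,0,0],"fingers": 1},
    {"dp": [0,0,-0.12],"angular": [0,0,0],"fingers": 1},
    {"dp": [0,0,-0.2],"angular": [0,0,0],"fingers": 1},
    {"dp": [0,0,-0.28],"angular": [0,0,0],"fingers": 1},
    {"dp": [0,0,-0.36],"angular": [0,0,0],"fingers": 1},
    {"dp": [0,0,-0.41],"angular": [0,0,0],"fingers": 1},
    {"dp": [0,0,-0.435],"angular": [0,0,0],"fingers": 1},
  ],
)

```text
time: 11.8
tool_pos: [677.5, 250.6, 216.3]
tcp_rot: [179.9, -0.0, 82.5]
ft_force: [-0.7, -1.2, -1.4]
finger_gap: 32.0
grip_force: 39.8
```

Request:
step_arm(
  targets=[
    {"dp": [-0.04,0,0.01],"angular": [0,0,0],"fingers": 1},
    {"dp": [-0.12,0.01,0.03],"angular": [0,0,0],"fingers": 1},
    {"dp": [-0.22,0.02,0.05],"angular": [0,0,0],"fingers": 1},
    {"dp": [-0.32,0.03,0.07],"angular": [0,0,0],"fingers": 1},
    {"dp": [-0.42,0.04,0.1],"angular": [0,0,0],"fingers": 1},
    {"dp": [-0.52,0.05,0.12],"angular": [0,0,0],"fingers": 1},
    {"dp": [-0.62,0.06,0.15],"angular": [0,0,0],"fingers": 1},
    {"dp": [-0.72,0.08,0.175],"angular": [0,0,0],"fingers": 1},
  ],
)

```text
time: 12.8
tool_pos: [674.2, 104.2, 179.9]
tcp_rot: [-180.0, 0.0, 82.5]
ft_force: [0.0, 0.0, -0.4]
finger_gap: 31.9
grip_force: 39.8
```

Request:
step_arm(
  targets=[
    {"dp": [-0.09,0.01,0.02],"angular": [0,0,0],"fingers": 1},
    {"dp": [-0.18,0.02,0.04],"angular": [0,0,0],"fingers": 1},
    {"dp": [-0.27,0.03,0.07],"angular": [0,0,0],"fingers": 1},
    {"dp": [-0.36,0.04,0.09],"angular": [0,0,0],"fingers": 1},
    {"dp": [-0.45,0.05,0.11],"angular": [0,0,0],"fingers": 1},
    {"dp": [-0.54,0.06,0.13],"angular": [0,0,0],"fingers": 1},
    {"dp": [-0.63,0.07,0.15],"angular": [0,0,0],"fingers": 1},
    {"dp": [-0.72,0.08,0.175],"angular": [0,0,0],"fingers": 1},
  ],
)

```text
time: 13.8
tool_pos: [671.5, -40.5, 145.2]
tcp_rot: [180.0, -0.0, 82.5]
ft_force: [0.3, 0.2, -1.3]
finger_gap: 31.8
grip_force: 39.8
```

Request:
step_arm(
  targets=[
    {"dp": [-0.1,0.01,0.03],"angular": [0,0,0],"fingers": 1},
    {"dp": [-0.22,0.02,0.05],"angular": [0,0,0],"fingers": 1},
    {"dp": [-0.34,0.03,0.08],"angular": [0,0,0],"fingers": 1},
    {"dp": [-0.46,0.05,0.11],"angular": [0,0,0],"fingers": 1},
    {"dp": [-0.57,0.06,0.13],"angular": [0,0,0],"fingers": 1},
    {"dp": [-0.66,0.07,0.15],"angular": [0,0,0],"fingers": 1},
    {"dp": [-0.71,0.08,0.17],"angular": [0,0,0],"fingers": 1},
    {"dp": [-0.72,0.08,0.175],"angular": [0,0,0],"fingers": 1},
  ],
)

```text
time: 14.8
tool_pos: [668.4, -184.5, 109.8]
tcp_rot: [-180.0, -0.0, 82.5]
ft_force: [1.0, -0.0, -0.9]
finger_gap: 32.6
grip_force: 39.8
```

```bash
python3 look.py w3 tray_small,0,7 jar_center,122,150
```

```text
14.8 [ 668.4 -184.5  109.8] [-180.    -0.    82.5] cam [ 680. -107.  285.] axis [-0.04 -0.31 -0.95]
tray_small [([282.0, 194.0], [669.1, -185.7], 0.63)] (array([ 669.6, -179.9]), array([53. , 62.4]), 171.3)
jar_center [([281.0, 256.0], [668.9, -185.4], 0.65)] (array([ 670.7, -175.6]), array([31.8, 51.9]), 83.5)
```

View pics/w3.png

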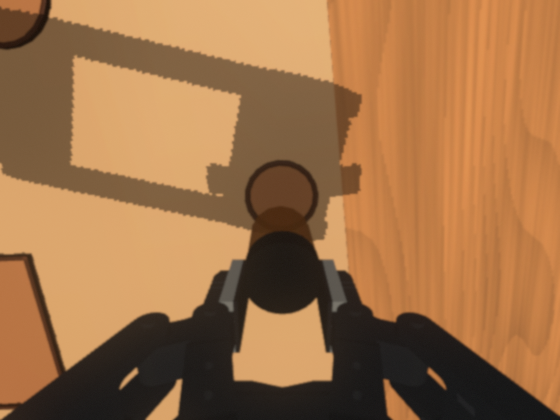

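Request:
step_arm(
  targets=[
    {"dp": [0,0,0.05],"angular": [0,0,0],"fingers": 1},
    {"dp": [0,0,0.13],"angular": [0,0,0],"fingers": 1},
    {"dp": [0,0,0.22],"angular": [0,0,0],"fingers": 1},
    {"dp": [0,0,0.31],"angular": [0,0,0],"fingers": 1},
    {"dp": [0,0,0.38],"angular": [0,0,0],"fingers": 1},
    {"dp": [0,0,0.42],"angular": [0,0,0],"fingers": 1},
    {"dp": [0,0,0.435],"angular": [0,0,0],"fingers": 1},
    {"dp": [0,0,0.44],"angular": [0,0,0],"fingers": 1},
  ],
)

```text
time: 16.05
tool_pos: [668.9, -184.2, 22.7]
tcp_rot: [180.0, 0.0, 82.5]
ft_force: [0.7, -0.8, -0.8]
finger_gap: 32.0
grip_force: 39.8
```

Request:
step_arm(
  targets=[
    {"dp": [0,0,0.005],"angular": [0,0,0],"fingers": 1},
    {"dp": [0,0,0.008],"angular": [0,0,0],"fingers": 1},
    {"dp": [0,0,0.009],"angular": [0,0,0],"fingers": 1},
    {"dp": [0,0,0.009],"angular": [0,0,0],"fingers": 1},
    {"dp": [0,0,0.009],"angular": [0,0,0],"fingers": 1},
    {"dp": [0,0,0.009],"angular": [0,0,0],"fingers": 1},
    {"dp": [0,0,0.009],"angular": [0,0,0],"fingers": 1},
    {"dp": [0,0,0.009],"angular": [0,0,0],"fingers": 1},
  ],
)

```text
time: 17.05
tool_pos: [668.5, -184.1, 20.5]
tcp_rot: [-180.0, 0.0, 82.5]
ft_force: [-0.6, 0.8, -0.7]
finger_gap: 32.1
grip_force: 39.8
```

Request:
step_arm(
  targets=[
    {"dp": [0,0,0.004],"angular": [0,0,0],"fingers": 1},
    {"dp": [0,0,0.006],"angular": [0,0,0],"fingers": 0.6},
    {"dp": [0,0,0.006],"angular": [0,0,0],"fingers": 0.5},
    {"dp": [0,0,0.006],"angular": [0,0,0],"fingers": 0.4},
    {"dp": [0,0,0.006],"angular": [0,0,0],"fingers": 0.2},
    {"dp": [0,0,0.006],"angular": [0,0,0],"fingers": 0},
    {"dp": [0,0,0.006],"angular": [0,0,0],"fingers": 0},
    {"dp": [0,0,-0.05],"angular": [0,0,0],"fingers": 0},
  ],
)

```text
time: 18.05
tool_pos: [667.5, -183.7, 29.5]
tcp_rot: [-179.9, -0.0, 82.5]
ft_force: [-0.5, 0.0, 0.0]
finger_gap: 85.3
grip_force: 0.0
```

Request:
step_arm(
  targets=[
    {"dp": [0,0,-0.2],"angular": [0,0,0],"fingers": 0},
    {"dp": [0,0,-0.4],"angular": [0,0,0],"fingers": 0},
    {"dp": [0,0,-0.6],"angular": [0,0,0],"fingers": 0},
    {"dp": [0,0,-0.8],"angular": [0,0,0],"fingers": 0},
    {"dp": [0,0,-0.9],"angular": [0,0,0],"fingers": 0},
    {"dp": [0,0,-0.9],"angular": [0,0,0],"fingers": 0},
    {"dp": [0,0,-0.9],"angular": [0,0,0],"fingers": 0},
    {"dp": [0,0,-0.9],"angular": [0,0,0],"fingers": 0},
  ],
)

```text
time: 19.05
tool_pos: [667.4, -183.7, 207.7]
tcp_rot: [-179.8, -0.0, 82.5]
ft_force: [-0.8, -0.5, 0.0]
finger_gap: 85.5
grip_force: 0.0
```

```bash
python3 look.py w4 tray_small,0,7 jar_center,31,59; python3 - <<'E'
from h import *
plan((678,248,220,82.5))
E
```

```text
19.05 [ 667.4 -183.7  207.7] [-179.8   -0.    82.5] cam [ 679. -107.  383.] axis [-0.04 -0.31 -0.95]
tray_small [([286.0, 173.0], [671.5, -186.8], 0.7), ([215.0, 390.0], [530.0, -487.1], 0.59)] (array([ 669. , -182.9]), array([56.6, 60.3]), 174.5)
jar_center [([282.0, 177.0], [667.4, -183.5], 0.68)] (array([ 669.9, -180. ]), array([36.3, 44.9]), 81.6)
start [ 668.3 -184.   209.8] 82.5
  dp [0.716, -0.078, -0.017] turn z 0.0
  dp [0.716, -0.078, -0.017] turn z 0.0
  dp [0.716, -0.078, -0.017] turn z 0.0
```

Request:
step_arm(
  targets=[
    {"dp": [0.72,-0.08,-0.02],"angular": [0,0,0],"fingers": 0},
    {"dp": [0.72,-0.08,-0.02],"angular": [0,0,0],"fingers": 0},
    {"dp": [0.72,-0.08,-0.02],"angular": [0,0,0],"fingers": 0},
    {"dp": [0.72,-0.08,-0.02],"angular": [0,0,0],"fingers": 0},
    {"dp": [0.72,-0.08,-0.02],"angular": [0,0,0],"fingers": 0},
    {"dp": [0.72,-0.08,-0.02],"angular": [0,0,0],"fingers": 0},
    {"dp": [0.72,-0.08,-0.02],"angular": [0,0,0],"fingers": 0},
    {"dp": [0.72,-0.08,-0.02],"angular": [0,0,0],"fingers": 0},
  ],
)

```text
time: 20.3
tool_pos: [671.4, -40.0, 214.4]
tcp_rot: [-180.0, 0.0, 82.5]
ft_force: [-0.3, 0.8, 0.5]
finger_gap: 85.5
grip_force: 0.0
```

Request:
step_arm(
  targets=[
    {"dp": [0.72,-0.08,-0.02],"angular": [0,0,0],"fingers": 0},
    {"dp": [0.72,-0.08,-0.02],"angular": [0,0,0],"fingers": 0},
    {"dp": [0.72,-0.08,-0.02],"angular": [0,0,0],"fingers": 0},
    {"dp": [0.72,-0.08,-0.02],"angular": [0,0,0],"fingers": 0},
    {"dp": [0.72,-0.08,-0.02],"angular": [0,0,0],"fingers": 0},
    {"dp": [0.72,-0.08,-0.02],"angular": [0,0,0],"fingers": 0},
    {"dp": [0.72,-0.08,-0.02],"angular": [0,0,0],"fingers": 0},
    {"dp": [0.72,-0.08,-0.02],"angular": [0,0,0],"fingers": 0},
  ],
)

```text
time: 21.3
tool_pos: [674.4, 104.9, 218.5]
tcp_rot: [180.0, 0.0, 82.5]
ft_force: [0.5, 0.4, 0.2]
finger_gap: 85.9
grip_force: 0.0
```

Request:
step_arm(
  targets=[
    {"dp": [0.72,-0.08,-0.02],"angular": [0,0,0],"fingers": 0},
    {"dp": [0.72,-0.08,-0.02],"angular": [0,0,0],"fingers": 0},
    {"dp": [0.72,-0.08,-0.02],"angular": [0,0,0],"fingers": 0},
    {"dp": [0.72,-0.08,-0.02],"angular": [0,0,0],"fingers": 0},
    {"dp": [0.72,-0.08,-0.02],"angular": [0,0,0],"fingers": 0},
    {"dp": [0.72,-0.08,-0.02],"angular": [0,0,0],"fingers": 0},
    {"dp": [0.72,-0.08,-0.02],"angular": [0,0,0],"fingers": 0},
    {"dp": [0.72,-0.08,-0.02],"angular": [0,0,0],"fingers": 0},
  ],
)

```text
time: 22.3
tool_pos: [677.3, 249.8, 222.6]
tcp_rot: [180.0, -0.0, 82.5]
ft_force: [-0.2, -0.7, 0.0]
finger_gap: 85.3
grip_force: 0.0
```

```bash
python3 look.py w5 tin_center,84,112 pot_center,84,112 longbox_center,28,56
```

```text
22.3 [677.3 249.8 222.6] [180.   -0.   82.5] cam [689. 327. 398.] axis [-0.04 -0.31 -0.95]
tin_center [([279.0, 190.0], [675.2, 244.9], 0.93)] (array([678.7, 252.3]), array([54.4, 62.9]), 82.5)
pot_center [([287.0, 262.0], [672.7, 168.3], 0.78)] (array([674.7, 179.9]), array([47.9, 67.4]), 80.3)
longbox_center [] (array([682.5, 272.5]), array([34.3, 59.1]), 172.5)
```

View pics/w5.png

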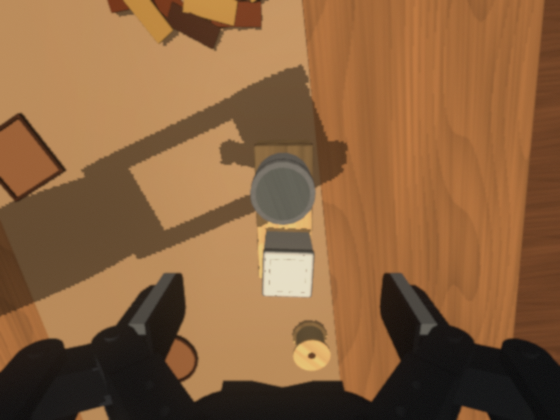

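```bash
python3 - <<'E'
from h import *
P=camera_params("wrist")
print(plane(P,[(283,193),(288,273.5)],112).round(1))
b=plane(P,[(255,145),(313,145)],56).round(1);print(b, np.degrees(np.arctan2(*(b[1]-b[0])[1::-1])))
plan((678,248,84,82.5),(678,248,72,82.5),(678,248,145,82.5),(480.5,-1,110,82.5),(480.5,-1,21,82.5),start=(677.5,249.5,221.5,82.5))
E
```

```text
[[679.  250.4 112. ]
 [673.5 171.8 112. ]]
[[655.9 288.1  56. ]
 [713.3 280.6  56. ]] -7.444209589976337
start [677.5 249.5 221.5] 82.5
  dp [-0.007, 0.003, 0.688] turn z -0.0
  dp [0.0, 0.0, 0.06] turn z -0.0
  dp [0.0, 0.0, -0.365] turn z -0.0
  dp [-0.682, -0.408, 0.088] turn z -0.0
  dp [-0.682, -0.408, 0.088] turn z -0.0
  dp [0.0, 0.0, 0.445] turn z -0.0
```

Request:
step_arm(
  targets=[
    {"dp": [0,0.005,0.15],"angular": [0,0,0],"fingers": 0},
    {"dp": [0,0.005,0.3],"angular": [0,0,0],"fingers": 0},
    {"dp": [0,0.005,0.45],"angular": [0,0,0],"fingers": 0},
    {"dp": [0,0.005,0.55],"angular": [0,0,0],"fingers": 0},
    {"dp": [0,0.005,0.64],"angular": [0,0,0],"fingers": 0},
    {"dp": [0,0.005,0.7],"angular": [0,0,0],"fingers": 0},
    {"dp": [0,0.005,0.74],"angular": [0,0,0],"fingers": 0},
    {"dp": [0,0.005,0.745],"angular": [0,0,0],"fingers": 0},
  ],
)

```text
time: 23.65
tool_pos: [678.1, 250.3, 73.2]
tcp_rot: [-180.0, 0.0, 82.5]
ft_force: [-0.2, 0.2, -0.2]
finger_gap: 85.4
grip_force: 0.0
```

Request:
step_arm(
  targets=[
    {"dp": [0,0,0],"angular": [0,0,0],"fingers": 0.1},
    {"dp": [0,0,0],"angular": [0,0,0],"fingers": 0.2},
    {"dp": [0,0,0],"angular": [0,0,0],"fingers": 0.27},
    {"dp": [0,0,0],"angular": [0,0,0],"fingers": 0.33},
    {"dp": [0,0,0],"angular": [0,0,0],"fingers": 0.4},
    {"dp": [0,0,0],"angular": [0,0,0],"fingers": 0.5},
    {"dp": [0,0,0],"angular": [0,0,0],"fingers": 0.8},
    {"dp": [0,0,0],"angular": [0,0,0],"fingers": 1},
  ],
  newtons=40,
)

```text
time: 24.65
tool_pos: [681.2, 252.1, 84.5]
tcp_rot: [179.5, -0.2, 82.6]
ft_force: [-17.8, -4.2, 54.4]
finger_gap: 7.1
grip_force: 26.8
```

```bash
python3 look.py w6 tin_center,84,112 pot_center,84,112 longbox_center,28,56; python3 -c "
from bench import *;import cv2;cv2.imwrite('pics/s6.png',cv2.resize(snapshot('scene')[260:400,260:440],(720,560),interpolation=cv2.INTER_CUBIC));print(sense())"
```

```text
24.65 [681.2 252.1  84.5] [179.5  -0.2  82.6] cam [691. 329. 261.] axis [-0.03 -0.3  -0.95]
tin_center [([304.0, 253.0], [694.2, 244.8], 0.89)] (array([697.6, 255.8]), array([57.5, 67.6]), 88.4)
pot_center [([303.0, 366.0], [684.4, 166.2], 0.75)] None
longbox_center [] (array([687.9, 256.3]), array([61.1, 71.3]), 82.9)
{'time': 25.05, 'joint_pos': array([ 1.62067697e+01,  3.01587899e+01,  6.93917870e+01, -1.18825275e-02,
        7.96257284e+01,  2.36782783e+01]), 'qd': array([-0.04120828,  0.08410808, -0.00605951,  0.04887057, -0.03688319,
        0.0740031 ]), 'joint_efforts': array([-3.08214454e-01, -4.36055624e+01, -3.05486655e+01,  1.72973522e-01,
       -5.23228705e+00,  1.65517128e-02]), 'tool_pos': array([683.53216821, 251.90616544,  85.91319574]), 'tcp_rot': array([179.24093438,  -0.3200551 ,  82.53266727]), 'ft_force': array([-12.3122107 ,  -5.68992947,  47.9168104 ]), 'wrist_torque': array([-0.75488685,  2.38943892, -0.01235868]), 'grip_force': 24.01067749480717, 'finger_gap': 0.24231039705928917}
```

View pics/w6.png

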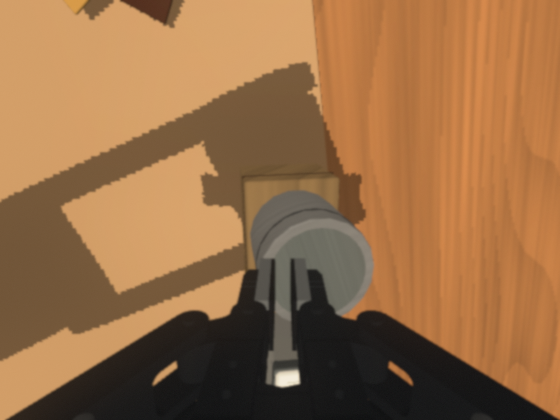

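View pics/s6.png

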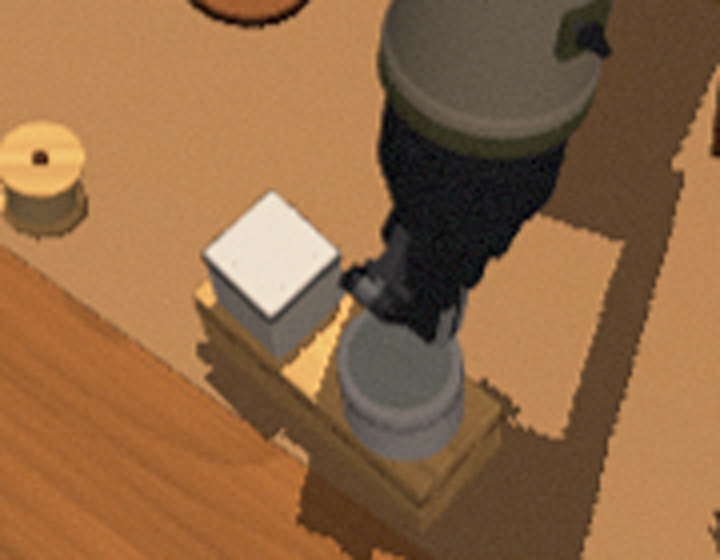

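```bash
python3 - <<'E'
from h import *
s=sense(); P=camera_params("wrist"); im=snapshot("wrist"); S=camera_params("scene"); sc=snapshot("scene")
print(np.round(s["tool_pos"],1),np.round(s["tcp_rot"],2),s["finger_gap"],s["ft_force"].round(1),s["grip_force"])
t=s["tool_pos"]
print("tcp wrist px",[proj(P,t+[0,0,k]).round(0).tolist() for k in (0,10,20,30,40)],"scene px",[proj(S,t+[0,0,k]).round(0).tolist() for k in (0,20,40)])
for c in ("wrist","scene"):
    m=masks_of(c,"tin_center")
    if m:
        k=m[0]["pixels"]; r,cc=np.nonzero(k); print(c,cc.min(),cc.max(),r.min(),r.max(),m[0]["conf"])
a=np.linspace(0,2*np.pi,60)
def ov(img,P,k,x0,y0,w,h):
    o=cv2.resize(img[y0:y0+h,x0:x0+w],None,fx=k,fy=k,interpolation=cv2.INTER_CUBIC)
    for z,col in ((56,(0,0,255)),(112,(0,255,0))):
        q=proj(P,np.c_[690+29*np.cos(a),250+29*np.sin(a),0*a+z]); cv2.polylines(o,[((q-[x0,y0])*k).astype(int)],True,col,1)
    q=proj(P,[t+[0,0,j] for j in (0,10,20,30)])
    for p in q: cv2.circle(o,tuple(((p-[x0,y0])*k).astype(int)),3,(255,0,255),1)
    return o
A=ov(im,P,2,200,150,200,250); B=ov(sc,S,5,325,290,80,100)
cv2.imwrite("pics/c7.png",np.hstack([A,B]))
E
```

```text
[683.5 251.9  85.9] [179.24  -0.32  82.53] 0.24231039705928917 [-12.3  -5.7  47.9] 24.01067749480717
tcp wrist px [[[280.0, 245.0]], [[280.0, 252.0]], [[280.0, 261.0]], [[281.0, 270.0]], [[281.0, 281.0]]] scene px [[[366.0, 352.0]], [[367.0, 346.0]], [[368.0, 341.0]]]
wrist 251 378 190 318 0.86
scene 344 375 338 374 0.67
```

View pics/c7.png

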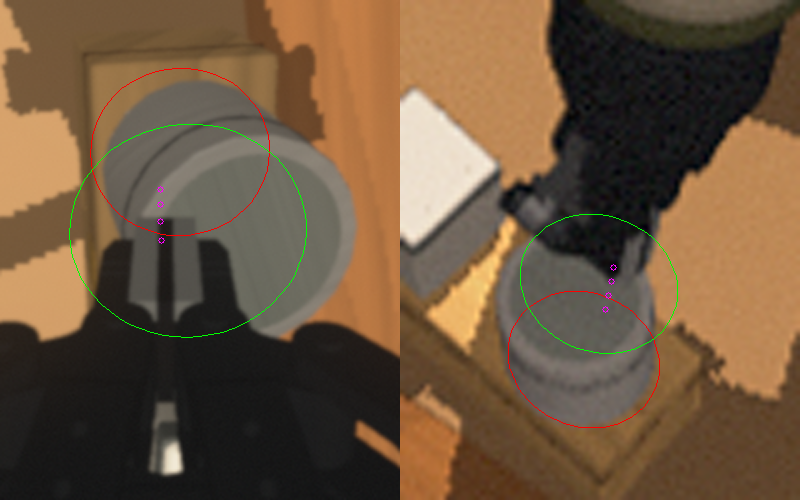

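Request:
step_arm(
  targets=[
    {"dp": [0,0,-0.01],"angular": [0,0,0],"fingers": 1},
    {"dp": [0,0,-0.02],"angular": [0,0,0],"fingers": 1},
    {"dp": [0,0,-0.03],"angular": [0,0,0],"fingers": 1},
    {"dp": [0,0,-0.04],"angular": [0,0,0],"fingers": 1},
    {"dp": [0,0,-0.05],"angular": [0,0,0],"fingers": 1},
    {"dp": [0,0,-0.06],"angular": [0,0,0],"fingers": 1},
    {"dp": [0,0,-0.07],"angular": [0,0,0],"fingers": 1},
    {"dp": [0,0,-0.08],"angular": [0,0,0],"fingers": 1},
  ],
)

```text
time: 26.25
tool_pos: [677.9, 250.2, 89.0]
tcp_rot: [-180.0, 0.0, 82.5]
ft_force: [-0.5, 0.3, -0.5]
finger_gap: -0.1
grip_force: 0.0
```

Request:
step_arm(
  targets=[
    {"dp": [0,0,-0.02],"angular": [0,0,0],"fingers": 1},
    {"dp": [0,0,-0.04],"angular": [0,0,0],"fingers": 1},
    {"dp": [0,0,-0.06],"angular": [0,0,0],"fingers": 1},
    {"dp": [0,0,-0.08],"angular": [0,0,0],"fingers": 1},
    {"dp": [0,0,-0.1],"angular": [0,0,0],"fingers": 1},
    {"dp": [0,0,-0.12],"angular": [0,0,0],"fingers": 1},
    {"dp": [0,0,-0.14],"angular": [0,0,0],"fingers": 1},
    {"dp": [0,0,-0.16],"angular": [0,0,0],"fingers": 1},
  ],
)

```text
time: 27.25
tool_pos: [678.2, 250.4, 121.7]
tcp_rot: [-180.0, 0.0, 82.5]
ft_force: [0.2, 0.8, -0.9]
finger_gap: 0.5
grip_force: 0.0
```

```bash
python3 look.py w8 tin_center,84,112
```

```text
27.25 [678.2 250.4 121.7] [-180.     0.    82.5] cam [690. 328. 297.] axis [-0.04 -0.31 -0.95]
tin_center [([281.0, 225.0], [678.2, 247.9], 0.61)] (array([680.9, 258.6]), array([56.4, 59.9]), 81.4)
```

```bash
python3 - <<'E'
from h import *
P=camera_params("wrist"); im=cv2.imread("pics/w8.png"); S=camera_params("scene"); sc=snapshot("scene"); t=sense()["tool_pos"]
a=np.linspace(0,2*np.pi,60)
def ov(img,P,k,x0,y0,w,h):
    o=cv2.resize(img[y0:y0+h,x0:x0+w],None,fx=k,fy=k,interpolation=cv2.INTER_CUBIC)
    for z,col in ((56,(0,0,255)),(112,(0,255,0))):
        q=proj(P,np.c_[678+29*np.cos(a),249+29*np.sin(a),0*a+z]); cv2.polylines(o,[((q-[x0,y0])*k).astype(int)],True,col,1)
    for p in proj(P,[t+[0,0,j] for j in (0,10,20,30)]): cv2.circle(o,tuple(((p-[x0,y0])*k).astype(int)),3,(255,0,255),1)
    return o
cv2.imwrite("pics/c8.png",np.hstack([ov(im,P,2,200,150,200,250),ov(sc,S,5,325,290,80,100)]))
E
```

```text
(no output)
```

View pics/c8.png

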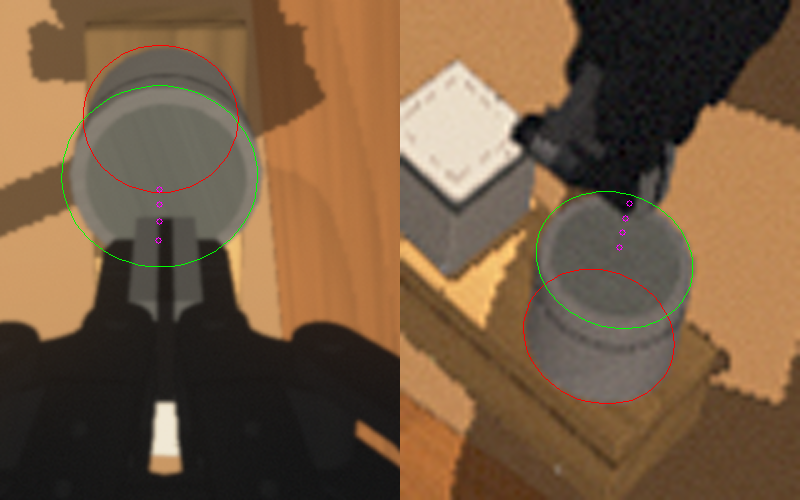

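Request:
step_arm(
  targets=[
    {"dp": [0,0,-0.05],"angular": [0,0,0],"fingers": 0.5},
    {"dp": [0,0,-0.1],"angular": [0,0,0],"fingers": 0},
    {"dp": [0,0,-0.1],"angular": [0,0,0],"fingers": 0},
    {"dp": [0,0,-0.1],"angular": [0,0,0],"fingers": 0},
    {"dp": [-0.01,0,-0.1],"angular": [0,0,0],"fingers": 0},
    {"dp": [-0.01,0,-0.1],"angular": [0,0,0],"fingers": 0},
    {"dp": [-0.01,0,-0.1],"angular": [0,0,0],"fingers": 0},
    {"dp": [-0.01,0,-0.1],"angular": [0,0,0],"fingers": 0},
  ],
)

```text
time: 28.45
tool_pos: [677.9, 248.4, 141.4]
tcp_rot: [-180.0, 0.0, 82.5]
ft_force: [0.3, 0.5, -1.0]
finger_gap: 85.4
grip_force: 0.0
```

Request:
step_arm(
  targets=[
    {"dp": [0,0,0.1],"angular": [0,0,0],"fingers": 0},
    {"dp": [0,0,0.2],"angular": [0,0,0],"fingers": 0},
    {"dp": [0,0,0.27],"angular": [0,0,0],"fingers": 0},
    {"dp": [0,0,0.33],"angular": [0,0,0],"fingers": 0},
    {"dp": [0,0,0.38],"angular": [0,0,0],"fingers": 0},
    {"dp": [0,0,0.42],"angular": [0,0,0],"fingers": 0},
    {"dp": [0,0,0.45],"angular": [0,0,0],"fingers": 0},
    {"dp": [0,0,0.47],"angular": [0,0,0],"fingers": 0},
  ],
)

```text
time: 29.45
tool_pos: [678.0, 248.4, 47.4]
tcp_rot: [180.0, -0.0, 82.5]
ft_force: [-0.3, -0.0, 0.1]
finger_gap: 85.3
grip_force: 0.0
```

Request:
step_arm(
  targets=[
    {"dp": [0,0,0],"angular": [0,0,0],"fingers": 0.05},
    {"dp": [0,0,0],"angular": [0,0,0],"fingers": 0.1},
    {"dp": [0,0,0],"angular": [0,0,0],"fingers": 0.15},
    {"dp": [0,0,0],"angular": [0,0,0],"fingers": 0.2},
    {"dp": [0,0,0],"angular": [0,0,0],"fingers": 0.25},
    {"dp": [0,0,0],"angular": [0,0,0],"fingers": 0.3},
    {"dp": [0,0,0],"angular": [0,0,0],"fingers": 0.33},
    {"dp": [0,0,0],"angular": [0,0,0],"fingers": 0.36},
  ],
  newtons=30,
)

```text
time: 30.45
tool_pos: [678.1, 248.4, 47.8]
tcp_rot: [180.0, -0.0, 82.5]
ft_force: [0.9, -0.0, 2.0]
finger_gap: 57.3
grip_force: 32.3
```

Request:
step_arm(
  targets=[
    {"dp": [0,0,0],"angular": [0,0,0],"fingers": 0.4},
    {"dp": [0,0,0],"angular": [0,0,0],"fingers": 0.5},
    {"dp": [0,0,0],"angular": [0,0,0],"fingers": 0.5},
    {"dp": [0,0,0],"angular": [0,0,0],"fingers": 0.5},
    {"dp": [0,0,-0.005],"angular": [0,0,0],"fingers": 0.5},
    {"dp": [0,0,-0.01],"angular": [0,0,0],"fingers": 0.5},
    {"dp": [0,0,-0.02],"angular": [0,0,0],"fingers": 0.5},
    {"dp": [0,0,-0.03],"angular": [0,0,0],"fingers": 0.5},
  ],
  newtons=40,
)

```text
time: 31.45
tool_pos: [677.5, 248.3, 53.1]
tcp_rot: [-179.9, 0.0, 82.5]
ft_force: [0.2, -0.6, -2.0]
finger_gap: 57.0
grip_force: 42.9
```

```bash
python3 - <<'E'
from h import *
s=sense(); print(np.round(s["tool_pos"],1),s["finger_gap"],s["grip_force"],s["ft_force"],s["wrist_torque"])
P=camera_params("wrist"); im=snapshot("wrist")
S=camera_params("scene"); sc=snapshot("scene"); t=s["tool_pos"]
a=np.linspace(0,2*np.pi,60)
def ov(img,P,k,x0,y0,w,h):
    o=cv2.resize(img[y0:y0+h,x0:x0+w],None,fx=k,fy=k,interpolation=cv2.INTER_CUBIC)
    for z,col in ((62,(0,0,255)),(118,(0,255,0))):
        q=proj(P,np.c_[678+29*np.cos(a),249+29*np.sin(a),0*a+z]); cv2.polylines(o,[((q-[x0,y0])*k).astype(int)],True,col,1)
    return o
cv2.imwrite("pics/c9.png",np.hstack([ov(im,P,2,200,170,200,250),ov(sc,S,5,325,290,80,100)]))
E
```

```text
[677.5 248.3  53.1] 56.954853600405066 42.91632765904069 [ 0.20992803 -0.58413316 -2.04886967] [-0.02879361 -0.00224194 -0.00278635]
```

View pics/c9.png

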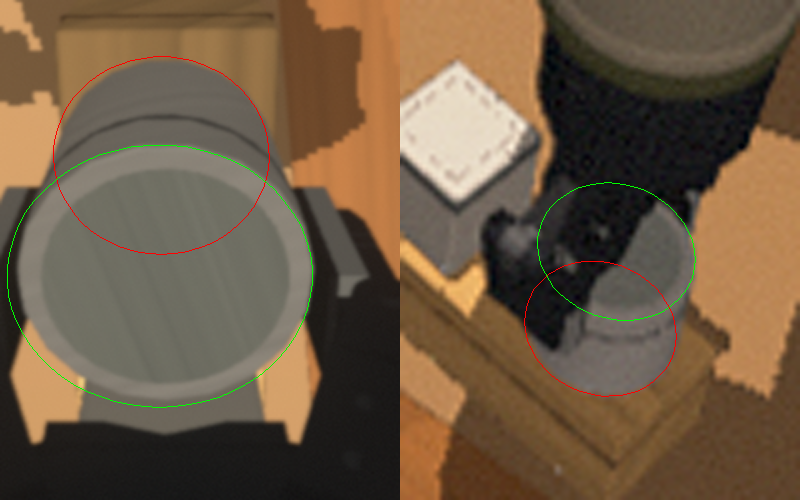

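```bash
python3 - <<'E'
from h import *
S=camera_params("scene")
for z in (55,65,75,85,95): print(z,[((proj(S,[[678+29+dx,248+dy,z]])[0]-[325,290])*5+[400,0]).round(0).tolist() for dx,dy in ((0,-4),(10,-4),(0,8),(8,8))])
plan((678,248,140,82.5),(480.5,-1,110,82.5),start=(677.8,248.4,52,82.5))
E
```

```text
55 [[546.0, 382.0], [531.0, 400.0], [572.0, 400.0], [560.0, 415.0]]
65 [[548.0, 368.0], [533.0, 387.0], [574.0, 387.0], [562.0, 402.0]]
75 [[550.0, 355.0], [535.0, 374.0], [577.0, 374.0], [565.0, 389.0]]
85 [[553.0, 342.0], [538.0, 360.0], [580.0, 360.0], [568.0, 375.0]]
95 [[555.0, 328.0], [540.0, 347.0], [582.0, 347.0], [570.0, 362.0]]
start [677.8 248.4  52. ] 82.5
  dp [-0.002, 0.001, -0.44] turn z -0.0
  dp [-0.682, -0.408, 0.075] turn z -0.0
  dp [-0.682, -0.408, 0.075] turn z -0.0
```

Request:
step_arm(
  targets=[
    {"dp": [0,0,-0.02],"angular": [0,0,0],"fingers": 0.5},
    {"dp": [0,0,-0.06],"angular": [0,0,0],"fingers": 0.5},
    {"dp": [0,0,-0.13],"angular": [0,0,0],"fingers": 0.5},
    {"dp": [0,0,-0.21],"angular": [0,0,0],"fingers": 0.5},
    {"dp": [0,0,-0.29],"angular": [0,0,0],"fingers": 0.5},
    {"dp": [0,0,-0.36],"angular": [0,0,0],"fingers": 0.5},
    {"dp": [0,0,-0.42],"angular": [0,0,0],"fingers": 0.5},
    {"dp": [0,0,-0.44],"angular": [0,0,0],"fingers": 0.5},
  ],
)

```text
time: 32.55
tool_pos: [678.4, 248.5, 142.9]
tcp_rot: [179.9, -0.0, 82.5]
ft_force: [-0.2, -0.1, -2.2]
finger_gap: 56.8
grip_force: 43.0
```

Request:
step_arm(
  targets=[
    {"dp": [-0.04,-0.02,0],"angular": [0,0,0],"fingers": 0.5},
    {"dp": [-0.12,-0.07,0.01],"angular": [0,0,0],"fingers": 0.5},
    {"dp": [-0.21,-0.13,0.02],"angular": [0,0,0],"fingers": 0.5},
    {"dp": [-0.3,-0.18,0.03],"angular": [0,0,0],"fingers": 0.5},
    {"dp": [-0.4,-0.24,0.04],"angular": [0,0,0],"fingers": 0.5},
    {"dp": [-0.5,-0.3,0.05],"angular": [0,0,0],"fingers": 0.5},
    {"dp": [-0.6,-0.36,0.06],"angular": [0,0,0],"fingers": 0.5},
    {"dp": [-0.68,-0.41,0.075],"angular": [0,0,0],"fingers": 0.5},
  ],
)

```text
time: 33.55
tool_pos: [577.4, 123.0, 125.5]
tcp_rot: [-179.9, 0.0, 82.5]
ft_force: [0.2, -0.8, -1.6]
finger_gap: 57.0
grip_force: 43.1
```

Request:
step_arm(
  targets=[
    {"dp": [-0.1,-0.06,0.03],"angular": [0,0,0],"fingers": 0.5},
    {"dp": [-0.2,-0.12,0.07],"angular": [0,0,0],"fingers": 0.5},
    {"dp": [-0.3,-0.18,0.12],"angular": [0,0,0],"fingers": 0.5},
    {"dp": [-0.4,-0.24,0.17],"angular": [0,0,0],"fingers": 0.5},
    {"dp": [-0.5,-0.3,0.22],"angular": [0,0,0],"fingers": 0.5},
    {"dp": [-0.6,-0.36,0.26],"angular": [0,0,0],"fingers": 0.5},
    {"dp": [-0.66,-0.4,0.28],"angular": [0,0,0],"fingers": 0.5},
    {"dp": [-0.68,-0.41,0.29],"angular": [0,0,0],"fingers": 0.5},
  ],
)

```text
time: 34.55
tool_pos: [479.1, -0.5, 68.0]
tcp_rot: [-180.0, -0.0, 82.5]
ft_force: [0.4, 0.4, -3.1]
finger_gap: 56.6
grip_force: 43.2
```

```bash
python3 look.py w10 tray_round,0,7 tin_center,103,131; python3 - <<'E'
from h import *
P=camera_params("wrist"); m=masks_of("wrist","tray_round")
for d in m[:2]:
    r,c=np.nonzero(d["pixels"]); print(d["conf"],c.min(),c.max(),r.min(),r.max(), plane(P,[(c.min(),r[c==c.min()].mean()),(c.max(),r[c==c.max()].mean()),(c[r==r.min()].mean(),r.min())],7).round(1).tolist())
E
```

```text
34.55 [479.1  -0.5  68. ] [-180.    -0.    82.5] cam [491.  77. 244.] axis [-0.04 -0.31 -0.95]
tray_round [([279.0, 204.0], [477.9, 2.5], 0.61), ([542.0, 407.0], [694.7, -225.3], 0.42)] (array([481.2,  13.8]), array([59. , 84.8]), 173.7)
tin_center [([283.0, 280.0], [480.3, -2.8], 0.93)] (array([483.7,   6.4]), array([57., 71.]), 61.9)
0.94 224 339 151 231 [[438.7, 3.2, 7.0], [523.4, -2.9, 7.0], [485.6, 43.8, 7.0]]
```

Request:
step_arm(
  targets=[
    {"dp": [0.005,0.005,0.06],"angular": [0,0,0],"fingers": 0.5},
    {"dp": [0.005,0.005,0.13],"angular": [0,0,0],"fingers": 0.5},
    {"dp": [0.005,0.005,0.2],"angular": [0,0,0],"fingers": 0.5},
    {"dp": [0.005,0.005,0.26],"angular": [0,0,0],"fingers": 0.5},
    {"dp": [0.005,0.005,0.3],"angular": [0,0,0],"fingers": 0.5},
    {"dp": [0.005,0.005,0.33],"angular": [0,0,0],"fingers": 0.5},
    {"dp": [0.005,0.005,0.345],"angular": [0,0,0],"fingers": 0.5},
    {"dp": [0.005,0.005,0.35],"angular": [0,0,0],"fingers": 0.5},
  ],
)

```text
time: 35.85
tool_pos: [481.2, 0.9, -1.4]
tcp_rot: [180.0, -0.0, 82.5]
ft_force: [-0.5, -0.3, -2.1]
finger_gap: 56.6
grip_force: 43.2
```

Request:
step_arm(
  targets=[
    {"dp": [0,0,0.003],"angular": [0,0,0],"fingers": 0.5},
    {"dp": [0,0,0.006],"angular": [0,0,0],"fingers": 0.5},
    {"dp": [0,0,0.009],"angular": [0,0,0],"fingers": 0.5},
    {"dp": [0,0,0.012],"angular": [0,0,0],"fingers": 0.5},
    {"dp": [0,0,0.015],"angular": [0,0,0],"fingers": 0.5},
    {"dp": [0,0,0.015],"angular": [0,0,0],"fingers": 0.5},
    {"dp": [0,0,0.015],"angular": [0,0,0],"fingers": 0.5},
    {"dp": [0,0,0.015],"angular": [0,0,0],"fingers": 0.5},
  ],
)

```text
time: 36.85
tool_pos: [481.0, 0.9, -4.5]
tcp_rot: [-180.0, 0.0, 82.5]
ft_force: [0.3, -0.5, -2.9]
finger_gap: 56.7
grip_force: 43.2
```

Request:
step_arm(
  targets=[
    {"dp": [0,0,0.004],"angular": [0,0,0],"fingers": 0.5},
    {"dp": [0,0,0.005],"angular": [0,0,0],"fingers": 0.3},
    {"dp": [0,0,0.005],"angular": [0,0,0],"fingers": 0.2},
    {"dp": [0,0,0.005],"angular": [0,0,0],"fingers": 0.1},
    {"dp": [0,0,0.005],"angular": [0,0,0],"fingers": 0},
    {"dp": [0,0,0.005],"angular": [0,0,0],"fingers": 0},
    {"dp": [0,0,0],"angular": [0,0,0],"fingers": 0},
    {"dp": [0,0,-0.1],"angular": [0,0,0],"fingers": 0},
  ],
)

```text
time: 37.85
tool_pos: [479.3, 1.1, 14.2]
tcp_rot: [-179.8, 0.0, 82.5]
ft_force: [-0.0, 0.0, 0.7]
finger_gap: 85.3
grip_force: 0.0
```

Request:
step_arm(
  targets=[
    {"dp": [0,0,-0.2],"angular": [0,0,0],"fingers": 0},
    {"dp": [0,0,-0.4],"angular": [0,0,0],"fingers": 0},
    {"dp": [0,0,-0.6],"angular": [0,0,0],"fingers": 0},
    {"dp": [0,0,-0.8],"angular": [0,0,0],"fingers": 0},
    {"dp": [0,0,-0.95],"angular": [0,0,0],"fingers": 0},
    {"dp": [0,0,-0.95],"angular": [0,0,0],"fingers": 0},
    {"dp": [0,0,-0.95],"angular": [0,0,0],"fingers": 0},
    {"dp": [0,0,-0.95],"angular": [0,0,0],"fingers": 0},
  ],
)

```text
time: 38.85
tool_pos: [480.1, 1.0, 203.9]
tcp_rot: [-179.8, 0.0, 82.5]
ft_force: [0.4, -1.2, 1.0]
finger_gap: 85.4
grip_force: 0.0
```

```bash
python3 look.py w11 tray_round,0,7 tin_center,31,59; python3 - <<'E'
from h import *
plan((673.5,170,210,81.5))
E
```

```text
38.85 [480.1   1.  203.9] [-179.8    0.    82.5] cam [492.  78. 380.] axis [-0.04 -0.31 -0.95]
tray_round [] (array([479.6,   8. ]), array([67.8, 83.9]), 4.3)
tin_center [([283.0, 181.0], [480.9, -3.2], 0.66)] (array([483.1,   4.4]), array([56.4, 63.2]), 82.5)
start [480.7   0.9 204.9] 82.5
  dp [0.964, 0.846, -0.025] turn z 0.0056
```

Request:
step_arm(
  targets=[
    {"dp": [0.96,0.85,-0.03],"angular": [0,0,0.0056],"fingers": 0},
    {"dp": [0.96,0.85,-0.03],"angular": [0,0,0.0056],"fingers": 0},
    {"dp": [0.96,0.85,-0.03],"angular": [0,0,0.0056],"fingers": 0},
    {"dp": [0.96,0.85,-0.03],"angular": [0,0,0.0056],"fingers": 0},
    {"dp": [0.96,0.85,-0.03],"angular": [0,0,0.0056],"fingers": 0},
    {"dp": [0.96,0.85,-0.03],"angular": [0,0,0.0056],"fingers": 0},
    {"dp": [0.96,0.85,-0.03],"angular": [0,0,0.0056],"fingers": 0},
    {"dp": [0.96,0.85,-0.03],"angular": [0,0,0.0056],"fingers": 0},
  ],
)

```text
time: 40.1
tool_pos: [674.3, 168.1, 213.0]
tcp_rot: [179.9, -0.0, 81.4]
ft_force: [0.2, -0.5, 0.3]
finger_gap: 85.5
grip_force: 0.0
```

```bash
python3 look.py w12 pot_center,84,112 longbox_center,28,56 spool,0,20; python3 - <<'E'
from h import *
P=camera_params("wrist")
im=cv2.imread("pics/w12.png"); x0,y0=220,130
o=cv2.resize(im[y0:y0+180,x0:x0+140],None,fx=3,fy=3,interpolation=cv2.INTER_CUBIC)
th=np.radians(-8.5); R=np.array([[np.cos(th),-np.sin(th)],[np.sin(th),np.cos(th)]])
q=np.array([[-24,-24],[24,-24],[24,24],[-24,24]])@R.T+[673.5,170]
cv2.polylines(o,[((proj(P,np.c_[q,[112]*4])-[x0,y0])*3).astype(int)],True,(0,0,255),1)
th=np.radians(-7.5); R=np.array([[np.cos(th),-np.sin(th)],[np.sin(th),np.cos(th)]])
q=np.array([[-30,-75],[30,-75],[30,75],[-30,75]])@R.T+[675,210]
cv2.polylines(o,[((proj(P,np.c_[q,[56]*4])-[x0,y0])*3).astype(int)],True,(0,255,0),1)
cv2.imwrite("pics/c12.png",o)
E
```

```text
40.1 [674.3 168.1 213. ] [179.9  -0.   81.4] cam [687. 245. 389.] axis [-0.04 -0.31 -0.95]
pot_center [([275.0, 185.0], [669.4, 171.4], 0.93)] (array([670.4, 173.4]), array([49. , 56.6]), 79.8)
longbox_center [([275.0, 137.0], [674.1, 209.0], 0.91)] (array([677.9, 232.9]), array([ 59.4, 100.6]), 83.2)
spool [([307.0, 288.0], [684.6, 8.5], 0.8)] (array([685.7,   7.9]), array([49.3, 73.2]), 84.7)
```

View pics/c12.png

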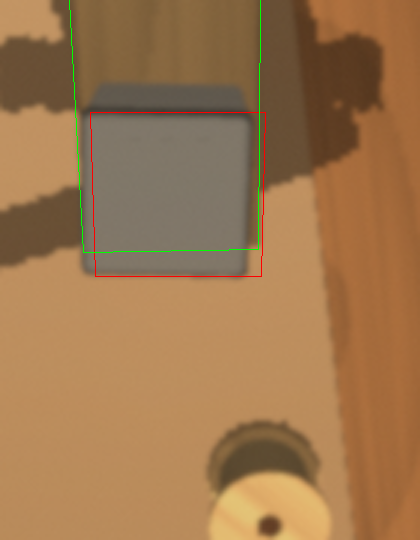

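```bash
python3 - <<'E'
from h import *
plan((670,170.5,46,81),(670,170.5,140,81),(374.5,301,75,113),start=(674,168.5,212,81.5))
E
```

```text
start [674.  168.5 212. ] 81.5
  dp [0.007, -0.021, 0.83] turn z 0.0028
  dp [0.0, 0.0, -0.47] turn z -0.0
  dp [0.207, -0.781, 0.162] turn z -0.0889
  dp [0.414, -0.693, 0.162] turn z -0.0889
```

Request:
step_arm(
  targets=[
    {"dp": [0.007,-0.021,0.15],"angular": [0,0,0.003],"fingers": 0},
    {"dp": [0.007,-0.021,0.32],"angular": [0,0,0.003],"fingers": 0},
    {"dp": [0.007,-0.021,0.48],"angular": [0,0,0.003],"fingers": 0},
    {"dp": [0.007,-0.021,0.6],"angular": [0,0,0.003],"fingers": 0},
    {"dp": [0.007,-0.021,0.7],"angular": [0,0,0.003],"fingers": 0},
    {"dp": [0.007,-0.021,0.77],"angular": [0,0,0.003],"fingers": 0},
    {"dp": [0.007,-0.021,0.82],"angular": [0,0,0.003],"fingers": 0},
    {"dp": [0.007,-0.021,0.83],"angular": [0,0,0.003],"fingers": 0},
  ],
)

```text
time: 41.45
tool_pos: [670.5, 171.1, 45.1]
tcp_rot: [-180.0, 0.0, 81.0]
ft_force: [-0.0, -0.8, -0.2]
finger_gap: 85.3
grip_force: 0.0
```

Request:
step_arm(
  targets=[
    {"dp": [0,0,0],"angular": [0,0,0],"fingers": 0.1},
    {"dp": [0,0,0],"angular": [0,0,0],"fingers": 0.2},
    {"dp": [0,0,0],"angular": [0,0,0],"fingers": 0.26},
    {"dp": [0,0,0],"angular": [0,0,0],"fingers": 0.32},
    {"dp": [0,0,0],"angular": [0,0,0],"fingers": 0.38},
    {"dp": [0,0,0],"angular": [0,0,0],"fingers": 0.42},
    {"dp": [0,0,0],"angular": [0,0,0],"fingers": 0.45},
    {"dp": [0,0,0],"angular": [0,0,0],"fingers": 0.48},
  ],
  newtons=30,
)

```text
time: 42.45
tool_pos: [670.7, 171.2, 45.6]
tcp_rot: [180.0, -0.0, 81.0]
ft_force: [0.1, 0.5, 1.4]
finger_gap: 47.7
grip_force: 31.3
```

Request:
step_arm(
  targets=[
    {"dp": [0,0,0],"angular": [0,0,0],"fingers": 0.6},
    {"dp": [0,0,0],"angular": [0,0,0],"fingers": 0.6},
    {"dp": [0,0,-0.02],"angular": [0,0,0],"fingers": 0.6},
    {"dp": [0,0,-0.07],"angular": [0,0,0],"fingers": 0.6},
    {"dp": [0,0,-0.16],"angular": [0,0,0],"fingers": 0.6},
    {"dp": [0,0,-0.28],"angular": [0,0,0],"fingers": 0.6},
    {"dp": [0,0,-0.4],"angular": [0,0,0],"fingers": 0.6},
    {"dp": [0,0,-0.47],"angular": [0,0,0],"fingers": 0.6},
  ],
  newtons=40,
)

```text
time: 43.45
tool_pos: [671.8, 171.4, 142.8]
tcp_rot: [179.8, -0.1, 81.0]
ft_force: [0.1, -0.1, -0.8]
finger_gap: 47.5
grip_force: 41.4
```

Request:
step_arm(
  targets=[
    {"dp": [0.01,-0.04,0],"angular": [0,0,-0.01],"fingers": 0.6},
    {"dp": [0.03,-0.13,0.02],"angular": [0,0,-0.02],"fingers": 0.6},
    {"dp": [0.06,-0.23,0.04],"angular": [0,0,-0.03],"fingers": 0.6},
    {"dp": [0.09,-0.34,0.07],"angular": [0,0,-0.04],"fingers": 0.6},
    {"dp": [0.12,-0.45,0.09],"angular": [0,0,-0.05],"fingers": 0.6},
    {"dp": [0.15,-0.56,0.11],"angular": [0,0,-0.065],"fingers": 0.6},
    {"dp": [0.18,-0.67,0.14],"angular": [0,0,-0.08],"fingers": 0.6},
    {"dp": [0.207,-0.781,0.16],"angular": [0,0,-0.089],"fingers": 0.6},
  ],
)

```text
time: 44.45
tool_pos: [520.6, 236.7, 105.8]
tcp_rot: [-179.9, 0.0, 97.1]
ft_force: [0.2, 0.3, -2.1]
finger_gap: 47.4
grip_force: 41.6
```

Request:
step_arm(
  targets=[
    {"dp": [0.06,-0.1,0.02],"angular": [0,0,-0.01],"fingers": 0.6},
    {"dp": [0.12,-0.2,0.04],"angular": [0,0,-0.025],"fingers": 0.6},
    {"dp": [0.18,-0.3,0.06],"angular": [0,0,-0.04],"fingers": 0.6},
    {"dp": [0.24,-0.4,0.09],"angular": [0,0,-0.055],"fingers": 0.6},
    {"dp": [0.3,-0.5,0.12],"angular": [0,0,-0.07],"fingers": 0.6},
    {"dp": [0.36,-0.6,0.14],"angular": [0,0,-0.08],"fingers": 0.6},
    {"dp": [0.4,-0.67,0.16],"angular": [0,0,-0.089],"fingers": 0.6},
    {"dp": [0.414,-0.693,0.16],"angular": [0,0,-0.089],"fingers": 0.6},
  ],
)

```text
time: 45.45
tool_pos: [373.8, 301.7, 74.6]
tcp_rot: [-179.9, 0.0, 113.1]
ft_force: [0.3, 0.8, -1.1]
finger_gap: 47.5
grip_force: 41.6
```

```bash
python3 look.py w13 tray_square,0,7 pot_center,112,140; python3 - <<'E'
from h import *
P=camera_params("wrist"); print(sense()["ft_force"])
for d in masks_of("wrist","tray_square")[:2]:
    r,c=np.nonzero(d["pixels"]); print(d["conf"],c.min(),c.max(),r.min(),r.max(),plane(P,[(c.min(),r[c==c.min()].mean()),(c.max(),r[c==c.max()].mean()),(c[r==r.min()].mean(),r.min())],7).round(1).tolist())
for d in masks_of("top","tray_square")[:1]: print(rect(camera_params("top"),d["pixels"],7))
E
```

```text
45.45 [373.8 301.7  74.6] [-179.9    0.   113.1] cam [344. 373. 250.] axis [ 0.12 -0.29 -0.95]
tray_square [([284.0, 202.0], [374.5, 304.9], 0.64)] (array([369.3, 314.2]), array([51.9, 75.7]), 22.5)
pot_center [] (array([371.5, 308.4]), array([47.3, 64.8]), 113.1)
[ 0.53326874  0.20120169 -0.87611639]
0.57 231 335 155 224 [[328.6, 319.3, 7.0], [399.7, 345.1, 7.0], [332.0, 325.8, 7.0]]
(array([374.6, 300.9]), array([76.8, 77.9]), 22.3)
```

Request:
step_arm(
  targets=[
    {"dp": [0,0,0.05],"angular": [0,0,0],"fingers": 0.6},
    {"dp": [0,0,0.13],"angular": [0,0,0],"fingers": 0.6},
    {"dp": [0,0,0.21],"angular": [0,0,0],"fingers": 0.6},
    {"dp": [0,0,0.28],"angular": [0,0,0],"fingers": 0.6},
    {"dp": [0,0,0.33],"angular": [0,0,0],"fingers": 0.6},
    {"dp": [0,0,0.365],"angular": [0,0,0],"fingers": 0.6},
    {"dp": [0,0,0.385],"angular": [0,0,0],"fingers": 0.6},
    {"dp": [0,0,0.39],"angular": [0,0,0],"fingers": 0.6},
  ],
)

```text
time: 46.8
tool_pos: [375.3, 301.9, -2.5]
tcp_rot: [180.0, -0.0, 113.0]
ft_force: [0.9, -0.3, -1.0]
finger_gap: 47.4
grip_force: 41.6
```

Request:
step_arm(
  targets=[
    {"dp": [0,0,0.003],"angular": [0,0,0],"fingers": 0.6},
    {"dp": [0,0,0.006],"angular": [0,0,0],"fingers": 0.6},
    {"dp": [0,0,0.009],"angular": [0,0,0],"fingers": 0.6},
    {"dp": [0,0,0.012],"angular": [0,0,0],"fingers": 0.6},
    {"dp": [0,0,0.015],"angular": [0,0,0],"fingers": 0.6},
    {"dp": [0,0,0.015],"angular": [0,0,0],"fingers": 0.6},
    {"dp": [0,0,0.015],"angular": [0,0,0],"fingers": 0.6},
    {"dp": [0,0,0.015],"angular": [0,0,0],"fingers": 0.6},
  ],
)

```text
time: 47.8
tool_pos: [375.2, 301.8, -5.5]
tcp_rot: [180.0, -0.0, 113.0]
ft_force: [0.3, -0.0, -1.6]
finger_gap: 47.6
grip_force: 41.6
```

Request:
step_arm(
  targets=[
    {"dp": [0,0,0.003],"angular": [0,0,0],"fingers": 0.6},
    {"dp": [0,0,0.006],"angular": [0,0,0],"fingers": 0.6},
    {"dp": [0,0,0.009],"angular": [0,0,0],"fingers": 0.6},
    {"dp": [0,0,0.01],"angular": [0,0,0],"fingers": 0.6},
    {"dp": [0,0,0.01],"angular": [0,0,0],"fingers": 0.6},
    {"dp": [0,0,0.01],"angular": [0,0,0],"fingers": 0.6},
    {"dp": [0,0,0.01],"angular": [0,0,0],"fingers": 0.6},
    {"dp": [0,0,0.01],"angular": [0,0,0],"fingers": 0.6},
  ],
)

```text
time: 48.8
tool_pos: [375.2, 301.9, -7.4]
tcp_rot: [-180.0, 0.0, 113.0]
ft_force: [-0.7, -0.5, 1.1]
finger_gap: 47.7
grip_force: 41.8
```

Request:
step_arm(
  targets=[
    {"dp": [0,0,0],"angular": [0,0,0],"fingers": 0.45},
    {"dp": [0,0,0],"angular": [0,0,0],"fingers": 0.35},
    {"dp": [0,0,0],"angular": [0,0,0],"fingers": 0.2},
    {"dp": [0,0,0],"angular": [0,0,0],"fingers": 0},
    {"dp": [0,0,0],"angular": [0,0,0],"fingers": 0},
    {"dp": [0,0,-0.2],"angular": [0,0,0],"fingers": 0},
    {"dp": [0,0,-0.5],"angular": [0,0,0],"fingers": 0},
    {"dp": [0,0,-0.8],"angular": [0,0,0],"fingers": 0},
  ],
)

```text
time: 49.8
tool_pos: [374.7, 301.5, 153.9]
tcp_rot: [-180.0, 0.0, 113.0]
ft_force: [-0.2, 1.3, -0.5]
finger_gap: 85.3
grip_force: 0.0
```

```bash
python3 look.py w14 tray_square,0,7 pot_center,31,59; python3 - <<'E'
from h import *
plan((675,215,180,82.5))
P=camera_params("top"); snapshot("top")
for z,l in ((56,"longbox_center"),(59,"tin_center"),(59,"jar_center")):
    m=masks_of("top",l); print(l,rect(P,m[0]["pixels"],z) if m else None)
E
```

```text
49.8 [374.7 301.5 153.9] [-180.    0.  113.] cam [345. 373. 330.] axis [ 0.12 -0.29 -0.95]
tray_square [] (array([373.8, 303.2]), array([75.5, 76.2]), 22.1)
pot_center [([284.0, 190.0], [377.1, 301.1], 0.9)] (array([374.8, 304.4]), array([47.7, 55.6]), 113.0)
start [375.1 301.8 152.2] 113.0
  dp [-0.493, 0.605, -0.069] turn z 0.0848
  dp [-0.316, 0.713, -0.069] turn z 0.0848
longbox_center (array([668.7, 205.4]), array([ 70.1, 158.8]), 83.3)
tin_center (array([482.3,   0.7]), array([54., 57.]), 1.5)
jar_center (array([ 664.5, -182.4]), array([38.6, 48.1]), 1.0)
```

Request:
step_arm(
  targets=[
    {"dp": [-0.49,0.6,-0.07],"angular": [0,0,0.085],"fingers": 0},
    {"dp": [-0.49,0.6,-0.07],"angular": [0,0,0.085],"fingers": 0},
    {"dp": [-0.49,0.6,-0.07],"angular": [0,0,0.085],"fingers": 0},
    {"dp": [-0.49,0.6,-0.07],"angular": [0,0,0.085],"fingers": 0},
    {"dp": [-0.49,0.6,-0.07],"angular": [0,0,0.085],"fingers": 0},
    {"dp": [-0.49,0.6,-0.07],"angular": [0,0,0.085],"fingers": 0},
    {"dp": [-0.49,0.6,-0.07],"angular": [0,0,0.085],"fingers": 0},
    {"dp": [-0.49,0.6,-0.07],"angular": [0,0,0.085],"fingers": 0},
  ],
)

```text
time: 51.25
tool_pos: [523.6, 258.9, 166.7]
tcp_rot: [180.0, -0.0, 97.8]
ft_force: [0.6, 0.0, 0.1]
finger_gap: 85.4
grip_force: 0.0
```

Request:
step_arm(
  targets=[
    {"dp": [-0.32,0.71,-0.07],"angular": [0,0,0.085],"fingers": 0},
    {"dp": [-0.32,0.71,-0.07],"angular": [0,0,0.085],"fingers": 0},
    {"dp": [-0.32,0.71,-0.07],"angular": [0,0,0.085],"fingers": 0},
    {"dp": [-0.32,0.71,-0.07],"angular": [0,0,0.085],"fingers": 0},
    {"dp": [-0.32,0.71,-0.07],"angular": [0,0,0.085],"fingers": 0},
    {"dp": [-0.32,0.71,-0.07],"angular": [0,0,0.085],"fingers": 0},
    {"dp": [-0.32,0.71,-0.07],"angular": [0,0,0.085],"fingers": 0},
    {"dp": [-0.32,0.71,-0.07],"angular": [0,0,0.085],"fingers": 0},
  ],
)

```text
time: 52.25
tool_pos: [672.9, 214.6, 180.9]
tcp_rot: [180.0, -0.0, 82.4]
ft_force: [-0.3, -0.4, 0.1]
finger_gap: 85.3
grip_force: 0.0
```

```bash
python3 look.py w15 longbox_center,28,56; python3 - <<'E'
from h import *
from scipy.optimize import least_squares
P=camera_params("wrist"); im=cv2.imread("pics/w15.png")
m=masks_of("wrist","longbox_center")[0]["pixels"].astype(np.uint8)
c=max(cv2.findContours(m,cv2.RETR_EXTERNAL,cv2.CHAIN_APPROX_NONE)[0],key=cv2.contourArea)[:,0]
print("bbox",c.min(0),c.max(0))
# fit x,y,yaw so that the box's silhouette covers the mask
def sil(v):
    a=v[2]; R=np.array([[np.cos(a),-np.sin(a)],[np.sin(a),np.cos(a)]])
    q=np.array([[-30,-75],[30,-75],[30,75],[-30,75]])@R.T+v[:2]
    h=cv2.convexHull(proj(P,np.r_[np.c_[q,[0]*4],np.c_[q,[56]*4]]).astype(np.float32)); return h
f=lambda v:[cv2.pointPolygonTest(sil(v),(float(p[0]),float(p[1])),True) for p in c[::4] if 2<p[0]<557 and 2<p[1]<417]
r=least_squares(f,[675,210,-.13],loss="soft_l1",diff_step=1e-4); print(r.x[:2].round(1),np.degrees(r.x[2]).round(1),r.cost)
E
```

```text
52.25 [672.9 214.6 180.9] [180.   -0.   82.4] cam [684. 292. 357.] axis [-0.04 -0.31 -0.95]
longbox_center [([284.0, 185.0], [675.4, 210.8], 0.69)] (array([674.9, 210.2]), array([ 61. , 150.1]), 82.7)
bbox [249 108] [318 267]
[675.3 209. ] -6.9 39.541192590514044
```

```bash
python3 - <<'E'
from h import *
plan((675.2,209.8,-8,82.8),(675.2,209.8,102,82.8),(380,-295,102,84.6),start=(672.9,214.6,180,82.4))
E
```

```text
start [672.9 214.6 180. ] 82.4
  dp [-0.022, 0.015, 0.94] turn z -0.0022
  dp [0.0, 0.0, -0.55] turn z -0.0
  dp [-0.896, -0.383, 0.0] turn z -0.0033
  dp [-0.892, -0.392, 0.0] turn z -0.0033
  dp [-0.888, -0.401, 0.0] turn z -0.0033
```

Request:
step_arm(
  targets=[
    {"dp": [-0.022,0.015,0.17],"angular": [0,0,-0.002],"fingers": 0},
    {"dp": [-0.022,0.015,0.35],"angular": [0,0,-0.002],"fingers": 0},
    {"dp": [-0.022,0.015,0.52],"angular": [0,0,-0.002],"fingers": 0},
    {"dp": [-0.022,0.015,0.67],"angular": [0,0,-0.002],"fingers": 0},
    {"dp": [-0.022,0.015,0.79],"angular": [0,0,-0.002],"fingers": 0},
    {"dp": [-0.022,0.015,0.88],"angular": [0,0,-0.002],"fingers": 0},
    {"dp": [-0.022,0.015,0.93],"angular": [0,0,-0.002],"fingers": 0},
    {"dp": [-0.022,0.015,0.94],"angular": [0,0,-0.002],"fingers": 0},
  ],
)

```text
time: 53.45
tool_pos: [675.5, 209.4, -7.8]
tcp_rot: [-180.0, 0.0, 82.8]
ft_force: [0.0, -0.4, 0.8]
finger_gap: 85.3
grip_force: 0.0
```

Request:
step_arm(
  targets=[
    {"dp": [0,0,0],"angular": [0,0,0],"fingers": 0.1},
    {"dp": [0,0,0],"angular": [0,0,0],"fingers": 0.17},
    {"dp": [0,0,0],"angular": [0,0,0],"fingers": 0.22},
    {"dp": [0,0,0],"angular": [0,0,0],"fingers": 0.26},
    {"dp": [0,0,0],"angular": [0,0,0],"fingers": 0.3},
    {"dp": [0,0,0],"angular": [0,0,0],"fingers": 0.35},
    {"dp": [0,0,0],"angular": [0,0,0],"fingers": 0.45},
    {"dp": [0,0,0],"angular": [0,0,0],"fingers": 0.45},
  ],
  newtons=60,
)

```text
time: 54.45
tool_pos: [676.1, 209.5, -6.9]
tcp_rot: [180.0, -0.0, 82.8]
ft_force: [-1.3, 0.4, 4.9]
finger_gap: 59.1
grip_force: 66.7
```

Request:
step_arm(
  targets=[
    {"dp": [0,0,-0.01],"angular": [0,0,0],"fingers": 0.45},
    {"dp": [0,0,-0.04],"angular": [0,0,0],"fingers": 0.45},
    {"dp": [0,0,-0.1],"angular": [0,0,0],"fingers": 0.45},
    {"dp": [0,0,-0.2],"angular": [0,0,0],"fingers": 0.45},
    {"dp": [0,0,-0.31],"angular": [0,0,0],"fingers": 0.45},
    {"dp": [0,0,-0.42],"angular": [0,0,0],"fingers": 0.45},
    {"dp": [0,0,-0.51],"angular": [0,0,0],"fingers": 0.45},
    {"dp": [0,0,-0.55],"angular": [0,0,0],"fingers": 0.45},
  ],
)

```text
time: 55.45
tool_pos: [676.6, 209.7, 104.9]
tcp_rot: [179.9, -0.1, 82.8]
ft_force: [0.2, -0.1, -3.6]
finger_gap: 58.9
grip_force: 66.0
```

Request:
step_arm(
  targets=[
    {"dp": [-0.05,-0.02,0],"angular": [0,0,0],"fingers": 0.45},
    {"dp": [-0.14,-0.06,0],"angular": [0,0,0],"fingers": 0.45},
    {"dp": [-0.25,-0.11,0],"angular": [0,0,0],"fingers": 0.45},
    {"dp": [-0.37,-0.16,0],"angular": [0,0,0],"fingers": 0.45},
    {"dp": [-0.5,-0.21,0],"angular": [0,0,0],"fingers": 0.45},
    {"dp": [-0.63,-0.27,0],"angular": [0,0,-0.001],"fingers": 0.45},
    {"dp": [-0.76,-0.33,0],"angular": [0,0,-0.002],"fingers": 0.45},
    {"dp": [-0.896,-0.383,0],"angular": [0,0,-0.0033],"fingers": 0.45},
  ],
)

```text
time: 56.45
tool_pos: [575.1, 40.1, 100.9]
tcp_rot: [-179.9, 0.0, 83.4]
ft_force: [-0.1, 0.7, -2.4]
finger_gap: 59.0
grip_force: 66.0
```

Request:
step_arm(
  targets=[
    {"dp": [-0.11,-0.05,0],"angular": [0,0,0],"fingers": 0.45},
    {"dp": [-0.22,-0.1,0],"angular": [0,0,0],"fingers": 0.45},
    {"dp": [-0.33,-0.15,0],"angular": [0,0,0],"fingers": 0.45},
    {"dp": [-0.44,-0.2,0],"angular": [0,0,0],"fingers": 0.45},
    {"dp": [-0.55,-0.24,0],"angular": [0,0,0],"fingers": 0.45},
    {"dp": [-0.66,-0.29,0],"angular": [0,0,-0.001],"fingers": 0.45},
    {"dp": [-0.77,-0.34,0],"angular": [0,0,-0.002],"fingers": 0.45},
    {"dp": [-0.892,-0.392,0],"angular": [0,0,-0.0033],"fingers": 0.45},
  ],
)

```text
time: 57.45
tool_pos: [476.8, -127.4, 101.1]
tcp_rot: [-179.9, -0.0, 84.0]
ft_force: [0.4, 0.4, -2.6]
finger_gap: 59.0
grip_force: 66.0
```

Request:
step_arm(
  targets=[
    {"dp": [-0.13,-0.06,0],"angular": [0,0,0],"fingers": 0.45},
    {"dp": [-0.26,-0.12,0],"angular": [0,0,0],"fingers": 0.45},
    {"dp": [-0.39,-0.18,0],"angular": [0,0,0],"fingers": 0.45},
    {"dp": [-0.52,-0.24,0],"angular": [0,0,0],"fingers": 0.45},
    {"dp": [-0.65,-0.3,0],"angular": [0,0,0],"fingers": 0.45},
    {"dp": [-0.77,-0.35,0],"angular": [0,0,-0.001],"fingers": 0.45},
    {"dp": [-0.86,-0.39,0],"angular": [0,0,-0.002],"fingers": 0.45},
    {"dp": [-0.888,-0.401,0],"angular": [0,0,-0.0033],"fingers": 0.45},
  ],
)

```text
time: 58.45
tool_pos: [378.6, -295.3, 101.3]
tcp_rot: [-179.9, -0.1, 84.5]
ft_force: [0.3, 0.4, -3.4]
finger_gap: 59.2
grip_force: 65.9
```

```bash
python3 look.py w16 tray_long,0,7 longbox_center,137,165
```

```text
58.45 [ 378.6 -295.3  101.3] [-1.799e+02 -1.000e-01  8.450e+01] cam [ 388. -218.  277.] axis [-0.03 -0.31 -0.95]
tray_long [] (array([ 387.1, -215.4]), array([17.9, 88.2]), 175.3)
longbox_center [([284.0, 274.0], [380.7, -294.6], 0.78)] (array([ 381.7, -276.9]), array([ 58.2, 113.4]), 84.5)
```

Request:
step_arm(
  targets=[
    {"dp": [0,0.003,0.06],"angular": [0,0,0],"fingers": 0.45},
    {"dp": [0,0.003,0.15],"angular": [0,0,0],"fingers": 0.45},
    {"dp": [0,0.003,0.25],"angular": [0,0,0],"fingers": 0.45},
    {"dp": [0,0.003,0.34],"angular": [0,0,0],"fingers": 0.45},
    {"dp": [0,0.003,0.41],"angular": [0,0,0],"fingers": 0.45},
    {"dp": [0,0.003,0.46],"angular": [0,0,0],"fingers": 0.45},
    {"dp": [0,0.003,0.49],"angular": [0,0,0],"fingers": 0.45},
    {"dp": [0,0.003,0.5],"angular": [0,0,0],"fingers": 0.45},
  ],
)

```text
time: 59.7
tool_pos: [380.9, -295.1, 2.4]
tcp_rot: [180.0, -0.0, 84.6]
ft_force: [0.1, 0.0, -2.7]
finger_gap: 58.7
grip_force: 66.0
```

Request:
step_arm(
  targets=[
    {"dp": [0,0,0.003],"angular": [0,0,0],"fingers": 0.45},
    {"dp": [0,0,0.006],"angular": [0,0,0],"fingers": 0.45},
    {"dp": [0,0,0.009],"angular": [0,0,0],"fingers": 0.45},
    {"dp": [0,0,0.012],"angular": [0,0,0],"fingers": 0.45},
    {"dp": [0,0,0.015],"angular": [0,0,0],"fingers": 0.45},
    {"dp": [0,0,0.018],"angular": [0,0,0],"fingers": 0.45},
    {"dp": [0,0,0.021],"angular": [0,0,0],"fingers": 0.45},
    {"dp": [0,0,0.021],"angular": [0,0,0],"fingers": 0.45},
  ],
)

```text
time: 60.7
tool_pos: [380.7, -295.0, -1.8]
tcp_rot: [-180.0, -0.0, 84.6]
ft_force: [-0.1, -0.2, -3.1]
finger_gap: 58.9
grip_force: 66.0
```

Request:
step_arm(
  targets=[
    {"dp": [0,0,0.003],"angular": [0,0,0],"fingers": 0.45},
    {"dp": [0,0,0.006],"angular": [0,0,0],"fingers": 0.45},
    {"dp": [0,0,0.009],"angular": [0,0,0],"fingers": 0.45},
    {"dp": [0,0,0.012],"angular": [0,0,0],"fingers": 0.45},
    {"dp": [0,0,0.012],"angular": [0,0,0],"fingers": 0.45},
    {"dp": [0,0,0.012],"angular": [0,0,0],"fingers": 0.45},
    {"dp": [0,0,0.012],"angular": [0,0,0],"fingers": 0.45},
    {"dp": [0,0,0.012],"angular": [0,0,0],"fingers": 0.45},
  ],
)

```text
time: 61.7
tool_pos: [380.8, -295.1, -4.0]
tcp_rot: [180.0, 0.0, 84.6]
ft_force: [-1.3, 1.5, 1.3]
finger_gap: 59.2
grip_force: 66.3
```

Request:
step_arm(
  targets=[
    {"dp": [0,0,0],"angular": [0,0,0],"fingers": 0.3},
    {"dp": [0,0,0],"angular": [0,0,0],"fingers": 0.2},
    {"dp": [0,0,0],"angular": [0,0,0],"fingers": 0.1},
    {"dp": [0,0,0],"angular": [0,0,0],"fingers": 0},
    {"dp": [0,0,0],"angular": [0,0,0],"fingers": 0},
    {"dp": [0,0,0],"angular": [0,0,0],"fingers": 0},
    {"dp": [0,0,-0.2],"angular": [0,0,0],"fingers": 0},
    {"dp": [0,0,-0.5],"angular": [0,0,0],"fingers": 0},
  ],
)

```text
time: 62.7
tool_pos: [379.2, -293.5, 94.9]
tcp_rot: [-179.8, -0.2, 84.5]
ft_force: [1.1, -0.6, 0.8]
finger_gap: 85.3
grip_force: 0.0
```

Request:
step_arm(
  targets=[
    {"dp": [0,0,-0.3],"angular": [0,0,0],"fingers": 0},
    {"dp": [0,0,-0.6],"angular": [0,0,0],"fingers": 0},
    {"dp": [0,0,-0.8],"angular": [0,0,0],"fingers": 0},
    {"dp": [0,0,-0.8],"angular": [0,0,0],"fingers": 0},
    {"dp": [0,0,-0.8],"angular": [0,0,0],"fingers": 0},
    {"dp": [0,0,-0.8],"angular": [0,0,0],"fingers": 0},
    {"dp": [0,0,-0.8],"angular": [0,0,0],"fingers": 0},
    {"dp": [0,0,-0.8],"angular": [0,0,0],"fingers": 0},
  ],
)

```text
time: 63.7
tool_pos: [380.5, -294.9, 255.1]
tcp_rot: [-179.9, -0.0, 84.6]
ft_force: [0.9, -0.5, 0.0]
finger_gap: 85.4
grip_force: 0.0
```

```bash
python3 look.py w17 longbox_center,31,59 tray_long,0,7; python3 - <<'E'
from h import *
P=camera_params("scene"); im=snapshot("scene"); cv2.imwrite("pics/end.png",cv2.resize(im[120:330,150:490],(800,494),interpolation=cv2.INTER_CUBIC))
for l in ("jar_center","tin_center","pot_center","longbox_center"):
    print(l,[plane(P,d["at"],31)[0].round(1).tolist() for d in pinpoint("scene",l)][:1])
E
```

```text
63.7 [ 380.5 -294.9  255.1] [-179.9   -0.    84.6] cam [ 389. -218.  431.] axis [-0.03 -0.31 -0.95]
longbox_center [([285.0, 169.0], [385.1, -296.2], 0.96)] (array([ 382. , -294.6]), array([ 61.4, 149.8]), 84.7)
tray_long [] (array([ 379.4, -295.3]), array([ 89. , 175.8]), 84.5)
jar_center [[668.1, -183.3, 31.0]]
tin_center [[483.2, -8.9, 31.0]]
pot_center [[383.0, 296.3, 31.0]]
longbox_center [[377.3, -308.4, 31.0]]
```

View pics/end.png

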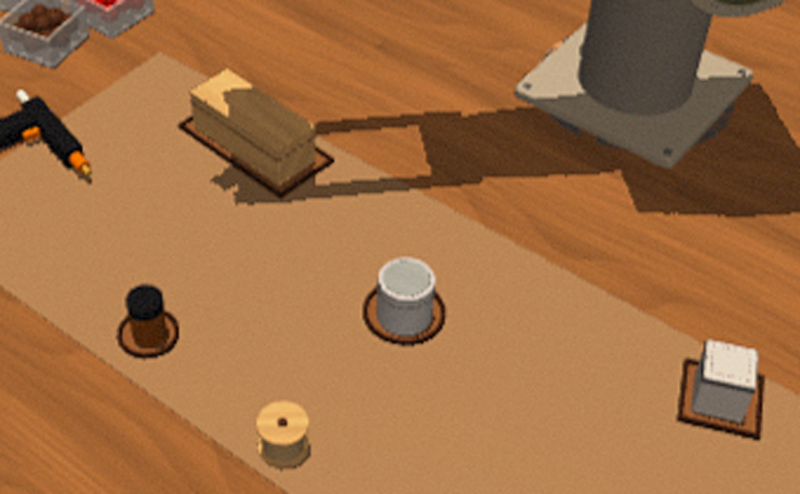

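The final picture shows all four containers upright inside their trays: long box at about (255,135), jar at (147,325), tin at (404,305) and pot at (724,395). The spool and glue gun have not moved.

```bash
python3 -c "from bench import *; print(hand_in())"
```

```text
the job is handed in; nothing more can be done
None
```

I set the jar, tin, square pot and long box upright in their own trays and handed the job in; no verdict came back, and on my first grip the fingers slipped off the tin and it leaned about 0.2 rad, then settled upright when I backed off.

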